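# Walk the lamp ballast into its dock and bolt it in

## Robot

A 6-joint arm with a two-finger parallel gripper is mounted at the origin on the work surface. World frame = base frame: x ahead of the robot, y to its left, z up, the work surface at z = 0. Lengths are in m, angles in rad, forces in N, time in s.
With the tool pointing down it reaches from about 0.325 to 0.925 m from the base axis. Payload 3.1 kg.
Tool frame: the origin (TCP) lies at the very end of the fingers, on their centre line; the grasp point (between the pads) lies 19 mm behind it; z points along the fingers, y is the direction in which the jaws open and shut (so a half turn about z gives the same grasp; the last joint's range is limited). The gripper opens to 85 mm and grips with 20 to 120 N. Pads are 22 mm wide; open, the fingers measure 114 mm over their backs; the gripper's body (76 mm by 85 mm) begins 54 mm behind the grasp point. The pads swing forward as they close: fully open they stand 13 mm farther back than shut.
Start: joints at [1.115, 0.217, 1.613, -0, 1.311, -0.112], TCP at [0.211, 0.588, 0.231] pointing down, gripper open.
Joint ranges: [-2.75, 2.75], [-0.78, 2.1], [0.31, 2.55], [-1.13, 4.27], [0.13, 2.63], [-2.58, 2.58]. Speed limits (rad/s): [2.79, 2.79, 3.14, 3.14, 3.14, 3.14].

## Interface

Orientations are given as a 3x3 rotation matrix whose columns are the frame's x, y, z axes.
In Python, from cell import get_obs, optics, bot gives the robot as it stands. The module is installed in compiled form; this text tells all that it offers.
- The arm moves only by the shell command python3 -m handwheel 'ROWS' [FORCE]. ROWS is JSON, a list of rows, each a list of 7 numbers: the shift along the world's x, y, z in units of 0.1 m (1.0 is 0.1 m), then the turn, a rotation vector about the world's x, y, z in units of 180 degrees (1.0 is 180 degrees), then the opening, from -1 (shut) to 1 (fully open), so that 0 is half open. In form: [[x, y, z, wx, wy, wz, jaw], ...]. A call has 1 to 20 rows; each row is the pose to reach, as a shift and turn from the pose commanded when the call began, turning the shorter way round; what a row does not reach only later rows make up. A row lasts 1/10 s, in which the tool goes at most 50 mm and 8.59 degrees, less where a joint would pass 70% of its speed; a pose out of reach is approached as far as the arm can. A call with a number of a shift or a turn outside -1 to 1 is refused whole. A call with a gripper value outside its range is refused whole. The fingers move at their own pace and stop on an object; FORCE is the grip in N (left out, the last holds). Time passes only in rows, so rows that repeat a pose let the fingers close. It gives the time, the measured TCP pose, the force and the opening at its end, in the units of the state.
- get_obs(): the state, without advancing time (a new reading comes with each control period).
- optics.snapshot(name): name is "side" or "top" or "wrist"; returns the picture (400x640x3 uint8, blue, green, red); there is no depth.
- optics.calibration(name): a dict with "fx", "fy", "cx", "cy" (pixels), "R" (3x3) and "t" (3): a world point X has camera coordinates R X + t. Camera axes: x right, y down, z forward; pixel columns grow to the right and rows downward; lengths in m; the calibration is good to about 2 mm. A picture is of the moment at which its call begins: read the wrist's pose just before it. calibration takes no time and is no camera call; for the wrist camera it gives the pose at the moment of the call.
- bot.sign_off(): hands the job in, once; it reports no verdict.
The state is a dict: "t": time; "joint_pos": joint angles; "joint_velocities": joint speeds; "effort": joint torques, N m; "eef_pos": TCP position; "tool_rot": TCP orientation; "contact_force": force on the tool from outside, world axes, zero at the start; "wrist_torque": the same for the moment, N m; "finger_gap": opening from 0.0 (shut) to 1.0 (fully open).
Only numpy, scipy, OpenCV 4.12 (cv2) and the standard library are available. Lean on these libraries where they do the work, as an engineer would, in place of code of your own. Each camera call takes 0.05 s, during which the arm holds its last target.

## Task

Walk the heavy lamp ballast forward across the bench into its dock by pushing on its two orange rear corner balls in turn, so that it swings ahead a little each time, until its front face is flush against both rubber bumpers and it sits between the two yellow lines; then slide the red-knobbed bolt fully shut behind it and let go. It is too heavy to shove straight from behind or to lift: never press on it with more than 19 N. Leave the white reference tile, the dish of seeds and the lens where they are.

Things in the scene. Friction and masses are not known exactly. Their poses are not given: they have to be found in the camera images.
- ballast: Heavy lamp ballast: charcoal box, finned top, blue end strips, orange balls at the rear corners; body 67 mm deep (x from -29 to +38), 180 mm wide (y), 66 mm high. Origin: centre of its underside; +x out of its front face, +y to its left. About 3.6 kg (+-6 %) on four domed feet at x +-20, y +-65 mm, friction about 0.6 (+-5 %). Pushed straight it needs over 19 N: too much.
- front_left (a point): Point on the ballast's front face, 75 mm left of its middle, 30 mm up.
- front_right (a point): Point on the ballast's front face, 75 mm right of its middle, 30 mm up.
- dock: Fixed grey dock: bar 230 mm wide, 50 mm high, with two black bumpers 30 mm wide at y +-60 mm, 15 to 45 mm up. Origin: on the bench, midway between the bumpers, in the plane of their front faces; +x away from the incoming ballast, +y to its left. Ballast home: front face at x = 0, origin at x = -38 mm. Flat yellow lines at y +-110 mm. Bolt guides: y 139-255, x -119 to -69 mm, 48 mm high.
- bolt (a joint): Slide bolt at the dock's left (m): 0 open, 0.085 shut against a stop; starts at 0 to 0.02, moves along dock -y, takes about 3 N, stays where left. Steel bar 14 x 16 mm at dock x = -94 mm, 30 mm up; tip at dock y = 135 mm open, 50 mm shut. Shut, it passes 4 mm behind the balls of the seated ballast; if the ballast is not home the bar strikes it.
- bolt_knob (a point): The bolt's red upright knob, a post 14 mm across from 34 to 78 mm up; this point is on its axis, 60 mm up, at dock x = -94 mm, dock y = 210 mm when open and 125 mm when shut. Push its +y side towards dock -y.
- tile: White reference tile in an aluminium frame, 70 x 70 x 13 mm, loose, a bystander; origin under its centre.
- dish: Clear round dish of yellow seeds (seeds fixed in), 86 mm across, 15 mm high, loose, a bystander; origin under its centre.
- lens: Grey lens barrel standing upright, 50 mm across, 50 mm high, loose, a bystander; origin under its centre.
- rear_left (a point): Back of the left rear ball unit: an orange ball 22 mm across in a steel cup, rolling freely every way; this point is 45 mm behind the ballast's middle, 79 mm left, 33 mm up (ball centre 11 mm ahead of it). The cup sits on a spring, 2.5 N per mm, 9 mm travel. Pushed forward here the ballast needs about 11 to 16 N and turns about the feet of its other end. At a bumper the force climbs.
- rear_right (a point): The same point on the right rear ball unit, 79 mm right of the middle.
There are look-alikes about, which are no part of the job. Of the things that look like the ballast, the middle-sized one is meant.

How it is judged:
By the outcome, as a careful person would: the job done as asked, in the order asked, and still so for the second after the job is handed in, with the robot touching nothing.
It also fails if it takes over 70 s, if anything falls off the work surface, if the arm or the gripper's body presses on something with over 40 N, if the wrist force passes 120 N, or if a joint passes its speed limit or range.

## Working session

There is one attempt and no reset: what is moved stays moved. The work goes in short steps, Python scripts to look and compute and a shell command to move; the robot and the scene stay as the last step left them, time stands still between calls to the robot, and variables do not carry over. Pictures are saved under pics/ and viewed, and the job is handed in when it is done.

```bash
mkdir -p pics
python3 - <<'E'
from cell import get_obs, optics
import cv2
o=get_obs(); print(o['t'],o['eef_pos'],o['tool_rot'],o['contact_force'],o['finger_gap'])
for n in ['side','top','wrist']:
    cv2.imwrite(f'pics/{n}0.png',optics.snapshot(n)); c=optics.calibration(n); print(n,c)
E
```

```text
0.0 [0.21027714 0.58766989 0.22994938] [[-9.41476146e-01  3.37077859e-01 -1.08772040e-03]
 [ 3.37079499e-01  9.41473590e-01 -2.21165166e-03]
 [ 2.78561228e-04 -2.44886553e-03 -9.99996963e-01]] [-0.13037626 -0.39454008 -0.88529109] 1.0013931122623412
side {'fx': 453.0246125127048, 'fy': 453.0246125127048, 'cx': 322.7927986290158, 'cy': 201.46443611332103, 'R': array([[ 0.65795918, -0.75304996, -0.0023396 ],
       [-0.57768155, -0.50273736, -0.64307011],
       [ 0.48308772,  0.42446543, -0.76580373]]), 't': array([-0.38622043,  0.31459913,  1.01677057])}
top {'fx': 451.8029638156598, 'fy': 451.8029638156598, 'cx': 322.6500495855433, 'cy': 199.5315570311314, 'R': array([[-0.01477637, -0.99981808, -0.01206133],
       [-0.99658084,  0.01570708, -0.08111665],
       [ 0.08129134,  0.01082148, -0.99663163]]), 't': array([-0.01373355,  0.52183625,  0.98438642])}
wrist {'fx': 343.72571794618125, 'fy': 343.72571794618125, 'cx': 320.40203213818137, 'cy': 196.69871955613104, 'R': array([[ 3.36864077e-01,  9.41553080e-01, -6.25644224e-04],
       [ 9.07452405e-01, -3.24486356e-01,  2.66905858e-01],
       [ 2.51103019e-01, -9.04787376e-02, -9.63722404e-01]]), 't': array([-0.62490561, -0.03440674,  0.3775774 ])}
```

View pics/top0.png

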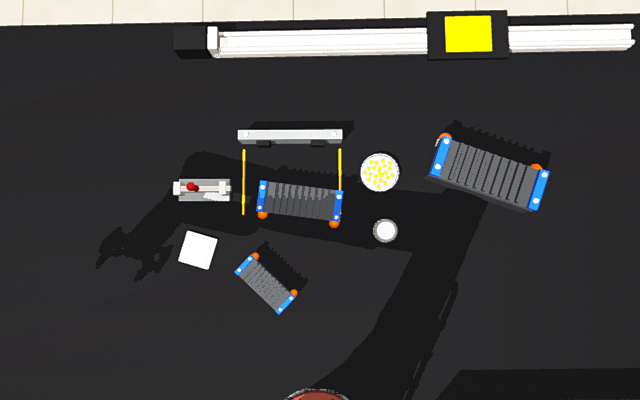

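View pics/side0.png

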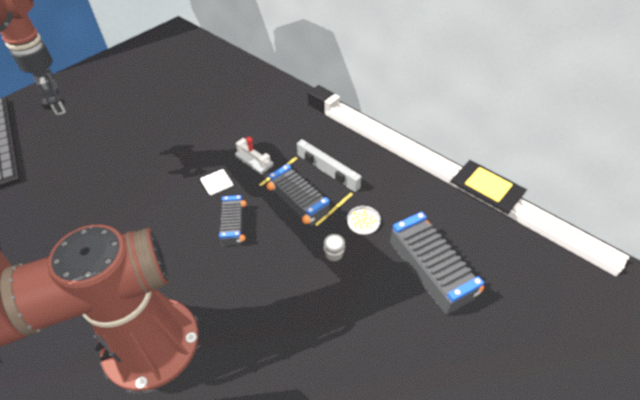

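View pics/wrist0.png

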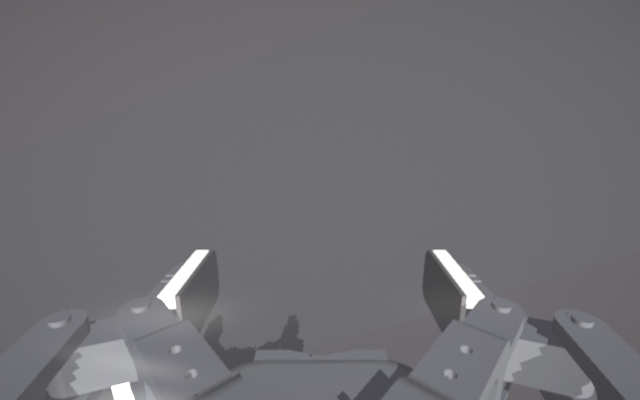

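The top view shows the mid-sized ballast at about (300,201), between the yellow lines. The dock is at (290,136), the bolt knob at (192,187), the tile at (198,250), the dish at (380,172) and the lens at (385,230). I'll zoom in to measure.

Run:
```python
import cv2
a=cv2.imread('pics/top0.png')[115:245,165:365]
cv2.imwrite('pics/topz.png',cv2.resize(a,None,fx=4,fy=4,interpolation=cv2.INTER_CUBIC))
a=cv2.imread('pics/side0.png')[125:245,225:395]
cv2.imwrite('pics/sidez.png',cv2.resize(a,None,fx=4.5,fy=4.5,interpolation=cv2.INTER_CUBIC))
```

```text
(no output)
```

View pics/topz.png

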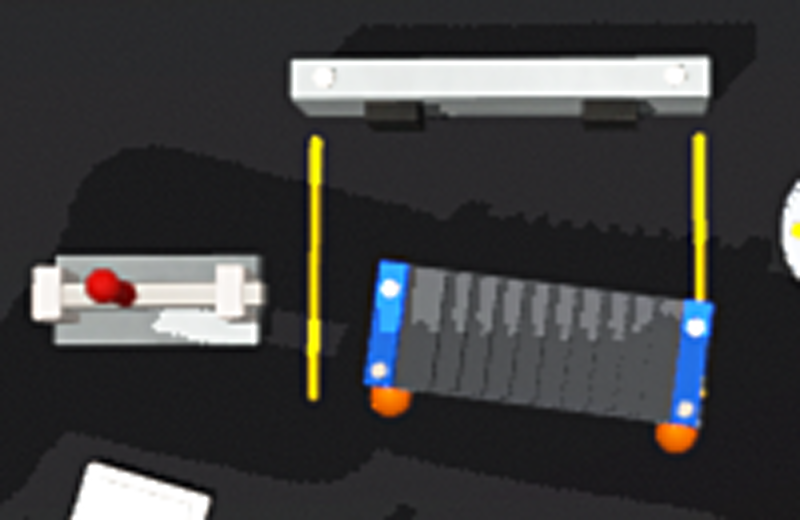

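View pics/sidez.png

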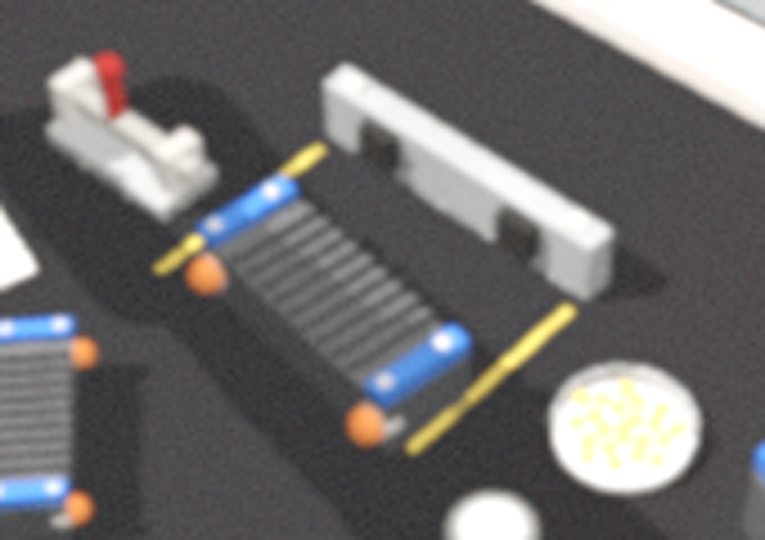

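```bash
cat > h.py <<'E'
import numpy as np, cv2
from scipy.optimize import least_squares
from cell import get_obs, optics
def ray(c,uv,z):
    R,t=c['R'],c['t']; d=R.T@np.array([(uv[0]-c['cx'])/c['fx'],(uv[1]-c['cy'])/c['fy'],1]); o=-R.T@t
    return o+d*(z-o[2])/d[2]
def proj(c,X):
    p=np.atleast_2d(X)@c['R'].T+c['t']; return np.c_[c['fx']*p[:,0]/p[:,2]+c['cx'],c['fy']*p[:,1]/p[:,2]+c['cy']]
def place(p,L):
    x,y,a=p; L=np.atleast_2d(L); c,s=np.cos(a),np.sin(a)
    return np.c_[x+c*L[:,0]-s*L[:,1],y+s*L[:,0]+c*L[:,1],L[:,2]]
def fit(cams,p0):
    # cams: list of (calib, L, uv)
    f=lambda p:np.concatenate([(proj(c,place(p,L))-uv).ravel() for c,L,uv in cams])
    r=least_squares(f,p0,loss='soft_l1'); return r.x,f(r.x).reshape(-1,2)
E
python3 - <<'E'
from h import *
c=optics.calibration('top'); s=optics.calibration('side')
print('cam',-c['R'].T@c['t'])
zt=lambda a:(np.array(a)+.5)/4-.5+[165,115]
zs=lambda a:(np.array(a)+.5)/4.5-.5+[225,125]
for n,uv,z in [('lineL0',(316,137),0),('lineL1',(313,400),0),('lineR0',(699,133),0),('FL',(380,261),.066),('FR',(713,303),.066),('RL',(365,385),.066),('RR',(700,426),.066),('bL',(389,399),.033),('bR',(676,435),.033),('barL',(291,97),.05),('barR',(709,97),.05),('barLb',(291,58),.05),('barRb',(709,58),.05),('knob',(101,283),.078),('bumpL',(395,130),.015),('bumpR',(612,129),.015)]:
    print(n,ray(c,zt(uv),z).round(4))
for n,uv,z in [('FL',(295,182),.066),('RL',(205,232),.066),('FR',(467,337),.066),('RR',(375,395),.066),('bL',(207,272),.033),('bR',(367,424),.033),('barL',(325,82),.05),('barR',(583,243),.05),('barRb',(612,232),.05),('knob',(108,62),.078),('lineR0',(573,310),0),('lineR1',(412,448),0),('lineL0',(322,150),0),('lineL1',(158,268),0)]:
    print('side',n,ray(s,zs(uv),z).round(4))
E
```

```text
cam [ 0.43982698 -0.03258009  1.02323462]
lineL0 [0.6429 0.1584 0.    ]
lineL1 [0.4918 0.1602 0.    ]
lineR0 [ 0.6415 -0.0616  0.    ]
FL [0.5622 0.1119 0.066 ]
FR [ 0.5368 -0.0655  0.066 ]
RL [0.496  0.1201 0.066 ]
RR [ 0.4715 -0.0574  0.066 ]
bL [0.49   0.1122 0.033 ]
bR [ 0.4679 -0.0451  0.033 ]
barL [0.6554 0.1628 0.05  ]
barR [ 0.6515 -0.066   0.05  ]
barLb [0.6771 0.1628 0.05  ]
barRb [ 0.6731 -0.0664  0.05  ]
knob [0.5513 0.2577 0.078 ]
bumpL [0.6432 0.1108 0.015 ]
bumpR [ 0.6417 -0.012   0.015 ]
side FL [0.5619 0.1003 0.066 ]
side RL [0.4945 0.1123 0.066 ]
side FR [ 0.5361 -0.0643  0.066 ]
side RR [ 0.4684 -0.0529  0.066 ]
side bL [0.4911 0.1112 0.033 ]
side bR [ 0.468  -0.0456  0.033 ]
side barL [0.6535 0.1617 0.05  ]
side barR [ 0.6519 -0.06    0.05  ]
side barRb [ 0.6711 -0.0679  0.05  ]
side knob [0.553  0.2602 0.078 ]
side lineR0 [ 0.6402 -0.0645  0.    ]
side lineR1 [ 0.4906 -0.0604 -0.    ]
side lineL0 [0.6407 0.1556 0.    ]
side lineL1 [0.4917 0.1613 0.    ]
```

```bash
python3 -m handwheel '[[0.2,-0.5,0,0,0,0.047,-1],[0.4,-1,0,0,0,0.094,-1],[0.4,-1,0,0,0,0.141,-1]]' 20
python3 -m handwheel '[[0.2,-0.5,0,0,0,0,-1],[0.4,-1,0,0,0,0,-1]]'
python3 -m handwheel '[[0.2,-0.5,0,0,0,0,-1],[0.4,-1,0,0,0,0,-1]]'
python3 -m handwheel '[[0.2,-0.5,0,0,0,0,-1],[0.4,-1,0,0,0,0,-1],[0.4,-1,0,0,0,0,-1]]'
```

```text
t: 0.45
eef_pos: [0.2512, 0.4839, 0.2296]
tool_rot: [[-0.995, -0.103, -0.001], [-0.103, 0.995, -0.005], [0.002, -0.005, -1.0]]
contact_force: [-0.7, 0.1, -0.1]
finger_gap: 0.516
t: 0.65
eef_pos: [0.2878, 0.3944, 0.2309]
tool_rot: [[-0.995, -0.101, -0.0], [-0.101, 0.995, -0.0], [0.0, -0.0, -1.0]]
contact_force: [1.3, -0.4, 1.1]
finger_gap: 0.14
t: 0.85
eef_pos: [0.325, 0.3009, 0.231]
tool_rot: [[-0.995, -0.1, 0.0], [-0.1, 0.995, -0.0], [-0.0, -0.0, -1.0]]
contact_force: [0.1, -0.2, -0.5]
finger_gap: 0.003
t: 1.15
eef_pos: [0.3662, 0.1986, 0.2312]
tool_rot: [[-0.996, -0.093, 0.001], [-0.093, 0.996, -0.002], [-0.001, -0.002, -1.0]]
contact_force: [0.1, 0.4, -1.0]
finger_gap: 0.0
```

```bash
python3 -m handwheel '[[0.2,-0.5,0,0,0,0,-1],[0.3,-1,0,0,0,0,-1]]'
python3 -m handwheel '[[0.2,-0.5,0,0,0,0,-1],[0.3,-1,-0.4,0,0,0,-1]]'
python3 -m handwheel '[[0,-0.33,-0.5,0,0,0,-1],[0,-0.33,-0.5,0,0,0,-1],[0,-0.33,-0.5,0,0,0,-1]]'
python3 - <<'E'
from h import *
o=get_obs(); print(o['t'],o['eef_pos'],o['contact_force'])
c=optics.calibration('wrist'); im=optics.snapshot('wrist'); cv2.imwrite('pics/w1.png',im)
print(proj(c,np.array([[.4569,-.0436,.033],[o['eef_pos'][0],o['eef_pos'][1],o['eef_pos'][2]]])), -c['R'].T@c['t'])
E
```

```text
t: 1.35
eef_pos: [0.3945, 0.1071, 0.2315]
tool_rot: [[-0.995, -0.102, 0.001], [-0.102, 0.995, 0.001], [-0.001, 0.001, -1.0]]
contact_force: [0.7, -0.4, 1.2]
finger_gap: 0.003
t: 1.55
eef_pos: [0.4256, 0.0196, 0.206]
tool_rot: [[-0.995, -0.099, 0.012], [-0.099, 0.995, -0.001], [-0.011, -0.002, -1.0]]
contact_force: [1.3, 0.8, 0.1]
finger_gap: -0.002
t: 1.85
eef_pos: [0.4191, -0.0111, 0.1499]
tool_rot: [[-0.995, -0.097, -0.005], [-0.097, 0.995, 0.002], [0.005, 0.002, -1.0]]
contact_force: [1.2, 0.6, 0.4]
finger_gap: -0.001
1.85 [ 0.41913558 -0.01107713  0.14986227] [1.20674355 0.55262302 0.42424743]
[[274.34232034 233.19039399]
 [318.91137006 256.2366446 ]] [ 0.35265697 -0.01738798  0.29259621]
```

View pics/w1.png

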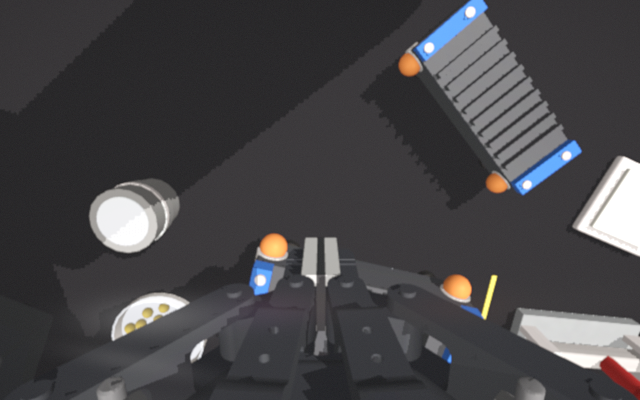

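The wrist view confirms the right ball at (274,247), within a few pixels of the predicted spot. I'll descend behind it.

```bash
python3 -m handwheel '[[0.05,-0.34,-0.3,0,0,0,-1],[0.05,-0.34,-0.7,0,0,0,-1],[0.05,-0.34,-1,0,0,0,-1],[0.05,-0.34,-1,0,0,0,-1],[0.05,-0.34,-1,0,0,0,-1]]'
python3 -m handwheel '[[0,0,-0.29,0,0,0,-1],[0,0,-0.29,0,0,0,-1],[0,0,-0.29,0,0,0,-1]]'
python3 - <<'E'
from h import *
o=get_obs(); print(o['t'],o['eef_pos'],o['contact_force'])
c=optics.calibration('wrist'); im=optics.snapshot('wrist'); cv2.imwrite('pics/w2.png',im)
E
```

```text
t: 2.4
eef_pos: [0.4274, -0.0446, 0.0533]
tool_rot: [[-0.995, -0.101, 0.002], [-0.101, 0.995, -0.0], [-0.002, -0.0, -1.0]]
contact_force: [0.4, -0.6, 1.1]
finger_gap: -0.0
t: 2.7
eef_pos: [0.4273, -0.0453, 0.0247]
tool_rot: [[-0.995, -0.1, 0.002], [-0.1, 0.995, -0.001], [-0.002, -0.001, -1.0]]
contact_force: [-1.0, -0.2, 0.7]
finger_gap: -0.002
2.7 [ 0.42733551 -0.04529052  0.02466564] [-0.97704306 -0.17023843  0.73069103]
```

View pics/w2.png

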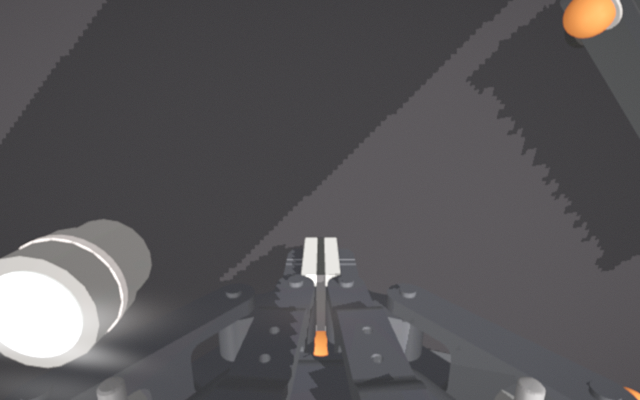

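```bash
cat >> h.py <<'E'
def arc(p,side,th1,n=8,h=0.0):
    """pivot about feet of other end; returns new pose, tool-centre waypoints (contact only, no spring)"""
    p=np.array(p,float); sg={'L':1,'R':-1}[side]
    piv=place(p,[[0,-sg*.065,0]])[0,:2]; out=[]
    for a in np.linspace(p[2],th1,n+1):
        R=np.array([[np.cos(a),-np.sin(a)],[np.sin(a),np.cos(a)]]); o=piv-R@[0,-sg*.065]
        b=o+R@[-.034,sg*.079]; out.append(b-.022*np.array([np.cos(h),np.sin(h)]))
    return (o[0],o[1],th1),np.array(out)
E
python3 - <<'E'
from h import *
p=(.5125,.0283,-.14)
for s,a in [('R',.3),('L',.08),('R',.3),('L',.1),('R',.2),('L',-.015)]:
    p,w=arc(p,s,a,4,.1); print(s,np.round(p,4)); print(w.round(4).tolist())
E
```

```text
R [0.5408 0.0306 0.3   ]
[[0.4459, -0.0474], [0.4614, -0.0524], [0.4773, -0.0558], [0.4935, -0.0574], [0.5098, -0.0571]]
L [0.5548 0.0333 0.08  ]
[[0.4631, 0.0938], [0.4702, 0.0977], [0.4775, 0.1013], [0.485, 0.1044], [0.4927, 0.1071]]
R [0.5688 0.036  0.3   ]
[[0.5053, -0.0504], [0.5134, -0.0514], [0.5215, -0.052], [0.5297, -0.0521], [0.5378, -0.0518]]
L [0.5815 0.0385 0.1   ]
[[0.4911, 0.0992], [0.4976, 0.1028], [0.5042, 0.106], [0.511, 0.109], [0.5179, 0.1116]]
R [0.588  0.0395 0.2   ]
[[0.5337, -0.0457], [0.5374, -0.0461], [0.541, -0.0464], [0.5447, -0.0467], [0.5484, -0.0469]]
L [ 0.6018  0.0408 -0.015 ]
[[0.517, 0.108], [0.5244, 0.1111], [0.5318, 0.1139], [0.5394, 0.1162], [0.5471, 0.1181]]
```

```bash
python3 -m handwheel '[[0.08,0,-0.03,0,0,0,-1],[0.15,0,-0.03,0,0,0,-1],[0.19,-0.02,-0.03,0,0,0,-1],[0.22,-0.02,-0.03,0,0,0,-1],[0.25,-0.03,-0.03,0,0,0,-1],[0.28,-0.03,-0.03,0,0,0,-1],[0.31,-0.04,-0.03,0,0,0,-1],[0.34,-0.05,-0.03,0,0,0,-1]]'
python3 -m handwheel '[[0.03,-0.01,0,0,0,0,-1],[0.06,-0.01,0,0,0,0,-1],[0.09,-0.02,0,0,0,0,-1],[0.12,-0.03,0,0,0,0,-1]]'
```

```text
t: 3.55
eef_pos: [0.4529, -0.0493, 0.0171]
tool_rot: [[-0.995, -0.1, -0.016], [-0.1, 0.995, 0.003], [0.015, 0.004, -1.0]]
contact_force: [-11.4, -0.3, 1.0]
finger_gap: -0.001
t: 3.95
eef_pos: [0.4639, -0.0524, 0.0164]
tool_rot: [[-0.995, -0.1, -0.018], [-0.1, 0.995, 0.002], [0.017, 0.004, -1.0]]
contact_force: [-11.4, -1.3, 1.1]
finger_gap: 0.002
```

```bash
python3 -m handwheel '[[0.04,-0.01,0,0,0,0,-1],[0.08,-0.01,0,0,0,0,-1],[0.12,-0.02,0,0,0,0,-1],[0.16,-0.03,0,0,0,0,-1],[0.2,-0.03,0,0,0,0,-1],[0.24,-0.03,0,0,0,0,-1]]'
python3 -m handwheel '[[0.04,0,0,0,0,0,-1],[0.08,0,0,0,0,0,-1],[0.12,0,0,0,0,0,-1],[0.16,0,0,0,0,0,-1],[0.2,0,0,0,0,0,-1],[0.24,0,0,0,0,0,-1]]'
python3 - <<'E'
from h import *
o=get_obs(); print(o['t'],o['eef_pos'],o['contact_force'])
im=optics.snapshot('top'); cv2.imwrite('pics/t1.png',im)
im=im[115:245,165:365];cv2.imwrite('pics/t1z.png',cv2.resize(im,None,fx=4,fy=4,interpolation=cv2.INTER_CUBIC))
E
```

```text
t: 4.55
eef_pos: [0.4884, -0.0557, 0.0165]
tool_rot: [[-0.995, -0.1, -0.017], [-0.1, 0.995, 0.002], [0.016, 0.004, -1.0]]
contact_force: [-10.7, -2.0, 0.0]
finger_gap: 0.003
t: 5.15
eef_pos: [0.5121, -0.0549, 0.0164]
tool_rot: [[-0.995, -0.099, -0.017], [-0.099, 0.995, 0.004], [0.017, 0.005, -1.0]]
contact_force: [-12.0, 1.2, -0.2]
finger_gap: 0.003
5.15 [ 0.51214242 -0.05491521  0.01636888] [-11.97682266   1.24015175  -0.23828072]
```

View pics/t1z.png

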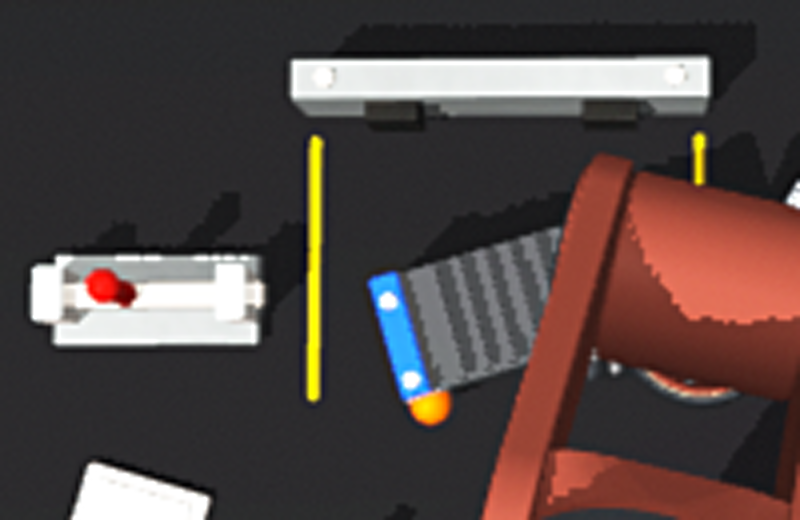

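The ballast's left end is visible: front-left corner at (370,281), ball at (430,405). The push turned it as planned, so I'll measure it.

```bash
cat >> h.py <<'E'
zt=lambda a:(np.array(a,float)+.5)/4-.5+[165,115]
BL={'FL':(.038,.09,.066),'FR':(.038,-.09,.066),'RL':(-.029,.09,.066),'RR':(-.029,-.09,.066),'bL':(-.034,.079,.033),'bR':(-.034,-.079,.033)}
def bfit(d,p0):
    c=optics.calibration('top'); p,r=fit([(c,[BL[k] for k in d],np.array([zt(v) for v in d.values()]))],p0)
    q=p-np.array([.6425,.0485,-.015]); print('pose',p.round(4),'dock',np.round([q[0]-.015*q[1],q[1]+.015*q[0],q[2]],4),'res',r.round(1).tolist()); return p
E
python3 - <<'E'
from h import *
bfit(dict(FL=(380,261),FR=(713,303),RL=(365,385),RR=(700,426),bL=(389,399),bR=(676,435)),(.51,.03,-.14))
p=bfit(dict(FL=(370,282),RL=(409,402),bL=(430,404)),(.54,.03,.3))
for s,a in [('L',.08),('R',.3)]:
    p,w=arc(p,s,a,4,.2); print(s,np.round(p,4)); print(w.round(4).tolist())
E
```

```text
pose [ 0.5123  0.0282 -0.1391] dock [-0.1299 -0.0223 -0.1241] res [[-0.1, -0.1], [0.3, -0.3], [-0.6, -0.0], [-0.2, 0.2], [0.5, 0.2], [0.1, 0.1]]
pose [0.5406 0.0205 0.2881] dock [-0.1015 -0.0296  0.3031] res [[-0.1, -0.2], [-0.9, -0.3], [1.4, 0.6]]
L [0.5539 0.0229 0.08  ]
[[0.464, 0.0822], [0.4708, 0.0858], [0.4777, 0.0891], [0.4848, 0.092], [0.4921, 0.0946]]
R [0.5679 0.0256 0.3   ]
[[0.5047, -0.0629], [0.5128, -0.0639], [0.5209, -0.0645], [0.5291, -0.0646], [0.5372, -0.0643]]
```

```bash
sed -i "s/piv=place(p,\[\[0,-sg/piv=place(p,[[PX,-sg/; s/o=piv-R@\[0,-sg/o=piv-R@[PX,-sg/" h.py; sed -i '1i PX=0.02' h.py
python3 -m handwheel '[[-0.2,0,0,0,0,0,-1],[-0.66,0,0,0,0,0.01,-1],[-0.72,0.4,0,0,0,0.032,-1],[-0.72,0.8,0,0,0,0.032,-1],[-0.72,1,0,0,0,0.032,-1]]'
python3 - <<'E'
from h import *
o=get_obs(); print(o['t'],o['eef_pos'],o['contact_force'])
im=optics.snapshot('top')[115:245,165:365];cv2.imwrite('pics/t2z.png',cv2.resize(im,None,fx=4,fy=4,interpolation=cv2.INTER_CUBIC))
c=optics.calibration('wrist'); im=optics.snapshot('wrist'); cv2.imwrite('pics/w3.png',im)
p=(.5406,.0205,.2881)
print(arc((.5123,.0282,-.139),'R',.288,4,.1))
for s,a in [('L',.08),('R',.4)]:
    p,w=arc(p,s,a,4,.2); print(s,np.round(p,4)); print(w.round(4).tolist())
E
```

```text
t: 5.7
eef_pos: [0.4478, 0.0453, 0.0199]
tool_rot: [[-0.98, -0.198, 0.001], [-0.198, 0.98, 0.001], [-0.001, 0.001, -1.0]]
contact_force: [-0.2, 0.1, 0.7]
finger_gap: -0.002
5.7 [0.44778852 0.04528026 0.01986598] [-0.17345107  0.05359331  0.67972406]
((np.float64(0.5403990433469974), np.float64(0.021798416856225897), 0.288), array([[ 0.44579216, -0.04752359],
       [ 0.46060783, -0.05457824],
       [ 0.47609081, -0.06001416],
       [ 0.49206484, -0.06376947],
       [ 0.50834806, -0.06580141]]))
L [0.5531 0.0271 0.08  ]
[[0.464, 0.0822], [0.4705, 0.0869], [0.4772, 0.0912], [0.4842, 0.0951], [0.4913, 0.0987]]
R [0.5747 0.0258 0.4   ]
[[0.504, -0.0588], [0.5159, -0.0617], [0.5281, -0.0636], [0.5403, -0.0646], [0.5526, -0.0646]]
```

View pics/t2z.png

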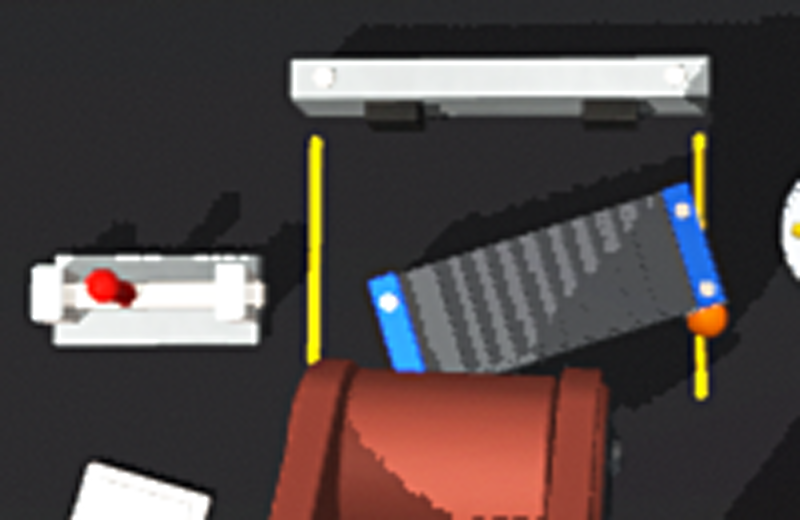

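View pics/w3.png

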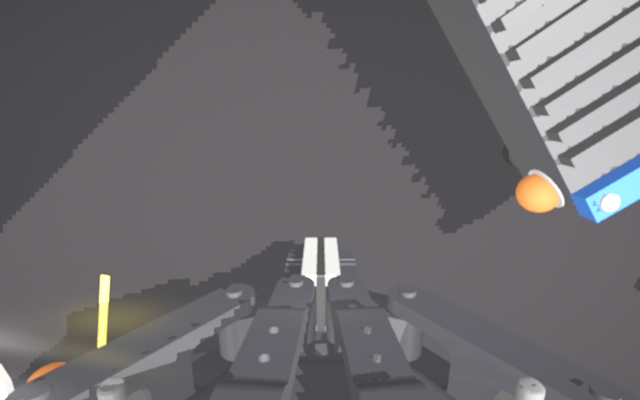

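Run:
```python
from h import *
p=bfit(dict(FL=(370,282),FR=(688,184),RR=(727,302),bR=(707,319)),(.54,.03,.3))
for s,a in [('L',.1),('R',.42)]:
    p,w=arc(p,s,a,4,.2); print(s,np.round(p,4)); print(w.round(4).tolist())
```

```text
pose [0.54   0.0216 0.2876] dock [-0.1021 -0.0285  0.3026] res [[-0.7, 0.1], [0.3, -0.4], [-0.0, -0.2], [0.3, 0.7]]
L [0.5512 0.0276 0.1   ]
[[0.4634, 0.0833], [0.4692, 0.0875], [0.4753, 0.0914], [0.4815, 0.0951], [0.4879, 0.0984]]
R [0.5728 0.0268 0.42  ]
[[0.5037, -0.0588], [0.5157, -0.0614], [0.5279, -0.0631], [0.5401, -0.0639], [0.5524, -0.0636]]
```

```bash
python3 -m handwheel '[[0,0.38,0,0,0,0,-1],[0.04,0.38,0,0,0,0,-1],[0.1,0.38,0,0,0,0,-1],[0.15,0.38,0,0,0,0,-1],[0.18,0.38,0,0,0,0,-1],[0.21,0.38,0,0,0,0,-1],[0.24,0.38,0,0,0,0,-1],[0.27,0.38,0,0,0,0,-1],[0.3,0.39,0,0,0,0,-1],[0.33,0.41,0,0,0,0,-1],[0.36,0.43,0,0,0,0,-1],[0.39,0.45,0,0,0,0,-1]]'
python3 -m handwheel '[[0.04,0.02,0,0,0,0,-1],[0.08,0.04,0,0,0,0,-1],[0.12,0.06,0,0,0,0,-1],[0.16,0.08,0,0,0,0,-1]]'
python3 - <<'E'
from h import *
o=get_obs(); print(o['t'],o['eef_pos'],o['contact_force'])
im=optics.snapshot('top')[115:245,165:365];cv2.imwrite('pics/t3z.png',cv2.resize(im,None,fx=4,fy=4,interpolation=cv2.INTER_CUBIC))
E
```

```text
t: 7.0
eef_pos: [0.479, 0.0875, 0.0165]
tool_rot: [[-0.98, -0.199, -0.017], [-0.199, 0.98, -0.002], [0.017, 0.002, -1.0]]
contact_force: [-11.5, -3.1, -0.2]
finger_gap: 0.002
t: 7.4
eef_pos: [0.4948, 0.0956, 0.0163]
tool_rot: [[-0.98, -0.199, -0.018], [-0.199, 0.98, -0.002], [0.018, 0.002, -1.0]]
contact_force: [-10.7, -1.2, 0.5]
finger_gap: 0.004
7.4 [0.49477536 0.09564164 0.01630388] [-10.68817122  -1.22058865   0.49282841]
```

View pics/t3z.png

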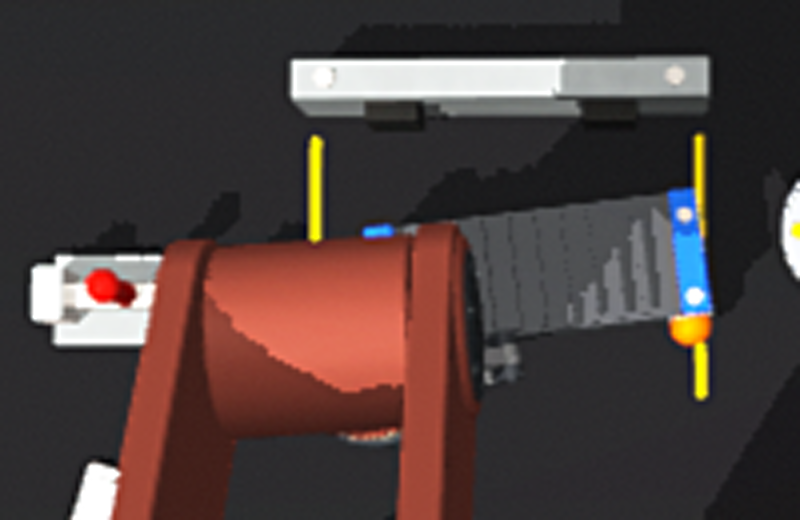

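```bash
python3 - <<'E'
from h import *
p=bfit(dict(FL=(363,229),FR=(693,188),RR=(712,314),bR=(690,328)),(.54,.03,.1))
for s,a in [('R',.42),('L',.1)]:
    p,w=arc(p,s,a,4,.27); print(s,np.round(p,4)); print(w.round(4).tolist())
E
python3 -m handwheel '[[-0.15,0,0,0,0,0,-1],[-0.3,-0.3,0,0,0,0.022,-1],[-0.3,-0.7,0,0,0,0.022,-1],[-0.3,-1,0,0,0,0.022,-1]]'
python3 -m handwheel '[[0.1,-0.3,0,0,0,0,-1],[0.1,-0.6,0,0,0,0,-1],[0.1,-0.6,0,0,0,0,-1]]'
python3 - <<'E'
from h import *
o=get_obs(); print(o['t'],o['eef_pos'],o['contact_force'])
E
```

```text
pose [0.5512 0.0282 0.1066] dock [-0.091  -0.0217  0.1216] res [[-0.4, 0.1], [0.6, 0.1], [-0.3, -0.5], [0.1, 0.3]]
R [0.5724 0.0275 0.42  ]
[[0.5046, -0.0598], [0.5164, -0.0624], [0.5283, -0.064], [0.5403, -0.0647], [0.5524, -0.0644]]
L [0.5908 0.039  0.1   ]
[[0.488, 0.0799], [0.4971, 0.0882], [0.5068, 0.0957], [0.5171, 0.1024], [0.5279, 0.1083]]
t: 7.85
eef_pos: [0.4732, -0.005, 0.02]
tool_rot: [[-0.964, -0.266, 0.002], [-0.266, 0.964, -0.001], [-0.002, -0.001, -1.0]]
contact_force: [0.8, -1.5, 0.1]
finger_gap: 0.002
t: 8.15
eef_pos: [0.4849, -0.0671, 0.0206]
tool_rot: [[-0.965, -0.261, 0.004], [-0.261, 0.965, -0.002], [-0.003, -0.003, -1.0]]
contact_force: [-0.0, -0.6, 0.8]
finger_gap: -0.002
8.15 [ 0.48486173 -0.06709634  0.0206452 ] [-0.02599397 -0.58189339  0.84852365]
```

```bash
python3 -m handwheel '[[0.05,0.05,0,0,0,0,-1],[0.12,0.05,0,0,0,0,-1],[0.17,0.05,0,0,0,0,-1],[0.2,0.05,0,0,0,0,-1],[0.23,0.05,0,0,0,0,-1],[0.26,0.05,0,0,0,0,-1],[0.29,0.05,0,0,0,0,-1],[0.32,0.05,0,0,0,0,-1],[0.35,0.05,0,0,0,0,-1],[0.39,0.04,0,0,0,0,-1],[0.43,0.04,0,0,0,0,-1],[0.47,0.03,0,0,0,0,-1],[0.51,0.02,0,0,0,0,-1],[0.55,0.02,0,0,0,0,-1],[0.59,0.01,0,0,0,0,-1]]'
python3 -m handwheel '[[0.04,0,0,0,0,0,-1],[0.08,0,0,0,0,0,-1],[0.12,0,0,0,0,0,-1],[0.16,0,0,0,0,0,-1],[0.2,0,0,0,0,0,-1],[0.23,0,0,0,0,0,-1]]'
python3 - <<'E'
from h import *
o=get_obs(); print(o['t'],o['eef_pos'],o['contact_force'])
im=optics.snapshot('top')[115:245,165:365];cv2.imwrite('pics/t4z.png',cv2.resize(im,None,fx=4,fy=4,interpolation=cv2.INTER_CUBIC))
E
```

```text
t: 9.65
eef_pos: [0.5347, -0.062, 0.0166]
tool_rot: [[-0.964, -0.267, -0.016], [-0.267, 0.964, 0.001], [0.015, 0.006, -1.0]]
contact_force: [-10.7, -3.4, 0.2]
finger_gap: 0.001
t: 10.25
eef_pos: [0.5582, -0.0623, 0.0167]
tool_rot: [[-0.964, -0.266, -0.015], [-0.267, 0.964, 0.001], [0.014, 0.005, -1.0]]
contact_force: [-10.7, -2.4, -1.4]
finger_gap: 0.0
10.25 [ 0.55824623 -0.0622574   0.01671106] [-10.73586493  -2.41741256  -1.44138577]
```

View pics/t4z.png

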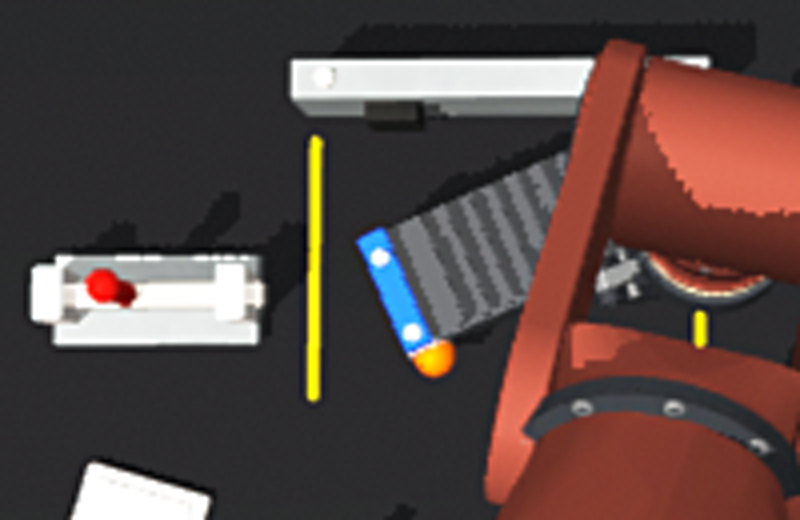

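The left corner is at (357,242) and the ball at (433,357), so the yaw is about 0.42 as planned. Next I'll move round to the left ball.

```bash
python3 - <<'E'
from h import *
p=bfit(dict(FL=(357,243),RL=(410,357),bL=(433,357)),(.57,.03,.4))
for s,a in [('L',.1),('R',.2)]:
    p,w=arc(p,s,a,4,.2); print(s,np.round(p,4)); print(w.round(4).tolist())
E
python3 -m handwheel '[[-0.2,0,0,0,0,0,-1],[-0.65,0,0,0,0,0,-1],[-0.95,0.2,0,0,0,-0.022,-1],[-1,0.6,0,0,0,-0.022,-1],[-1,1,0,0,0,-0.022,-1]]'
python3 -m handwheel '[[0,0.3,0,0,0,0,-1],[0.05,0.45,0,0,0,0,-1],[0.05,0.45,0,0,0,0,-1]]'
python3 - <<'E'
from h import *
o=get_obs(); print(o['t'],o['eef_pos'],o['contact_force'])
im=optics.snapshot('wrist'); cv2.imwrite('pics/w5.png',im)
im=optics.snapshot('top')[115:245,165:365];cv2.imwrite('pics/t5z.png',cv2.resize(im,None,fx=4,fy=4,interpolation=cv2.INTER_CUBIC))
E
```

```text
pose [0.5743 0.0269 0.4182] dock [-0.0678 -0.0226  0.4332] res [[-0.2, -0.2], [-0.6, -0.4], [1.1, 0.7]]
L [0.5926 0.0383 0.1   ]
[[0.4896, 0.0809], [0.4987, 0.0892], [0.5084, 0.0966], [0.5186, 0.1033], [0.5293, 0.1092]]
R [0.5993 0.0373 0.2   ]
[[0.5451, -0.048], [0.5489, -0.049], [0.5526, -0.0498], [0.5564, -0.0506], [0.5602, -0.0512]]
t: 10.8
eef_pos: [0.4637, 0.0381, 0.0197]
tool_rot: [[-0.981, -0.195, 0.0], [-0.195, 0.981, 0.0], [-0.0, 0.0, -1.0]]
contact_force: [0.8, 0.2, 0.5]
finger_gap: 0.0
t: 11.1
eef_pos: [0.4712, 0.0843, 0.0204]
tool_rot: [[-0.98, -0.201, 0.003], [-0.201, 0.98, 0.001], [-0.003, 0.0, -1.0]]
contact_force: [-0.4, 0.1, 0.7]
finger_gap: -0.001
11.1 [0.47119251 0.08434583 0.02036963] [-0.3958397   0.09883224  0.71886663]
```

View pics/t5z.png

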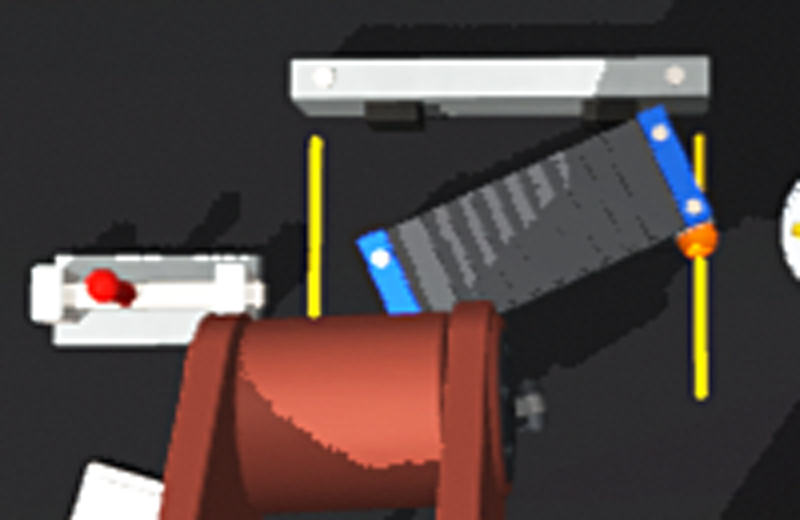

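View pics/w5.png

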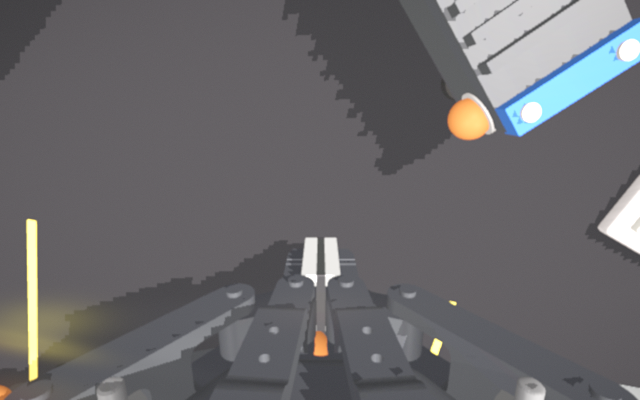

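```bash
python3 -m handwheel '[[0.05,-0.03,0,0,0,0,-1],[0.11,-0.03,0,0,0,0,-1],[0.16,-0.03,0,0,0,0,-1],[0.19,-0.03,0,0,0,0,-1],[0.22,-0.03,0,0,0,0,-1],[0.25,-0.02,0,0,0,0,-1],[0.28,-0.02,0,0,0,0,-1],[0.31,-0.01,0,0,0,0,-1],[0.34,0.01,0,0,0,0,-1],[0.37,0.03,0,0,0,0,-1],[0.4,0.06,0,0,0,0,-1],[0.43,0.08,0,0,0,0,-1],[0.46,0.1,0,0,0,0,-1]]'
python3 -m handwheel '[[0.04,0.02,0,0,0,0,-1],[0.08,0.05,0,0,0,0,-1],[0.12,0.07,0,0,0,-0.01,-1],[0.16,0.09,0,0,0,-0.01,-1],[0.2,0.11,0,0,0,-0.02,-1],[0.24,0.13,0,0,0,-0.02,-1]]'
python3 - <<'E'
from h import *
o=get_obs(); print(o['t'],o['eef_pos'],o['contact_force'])
im=optics.snapshot('top')[115:245,165:365];cv2.imwrite('pics/t6z.png',cv2.resize(im,None,fx=4,fy=4,interpolation=cv2.INTER_CUBIC))
E
```

```text
t: 12.5
eef_pos: [0.5074, 0.092, 0.0162]
tool_rot: [[-0.98, -0.199, -0.019], [-0.199, 0.98, -0.002], [0.018, 0.002, -1.0]]
contact_force: [-11.3, -2.1, -0.2]
finger_gap: -0.001
t: 13.1
eef_pos: [0.5314, 0.1054, 0.0161]
tool_rot: [[-0.99, -0.137, -0.019], [-0.137, 0.991, -0.001], [0.019, 0.001, -1.0]]
contact_force: [-11.5, 0.0, 0.3]
finger_gap: -0.001
13.1 [0.53136704 0.10537712 0.01605615] [-11.52772693   0.02478819   0.32802739]
```

View pics/t6z.png

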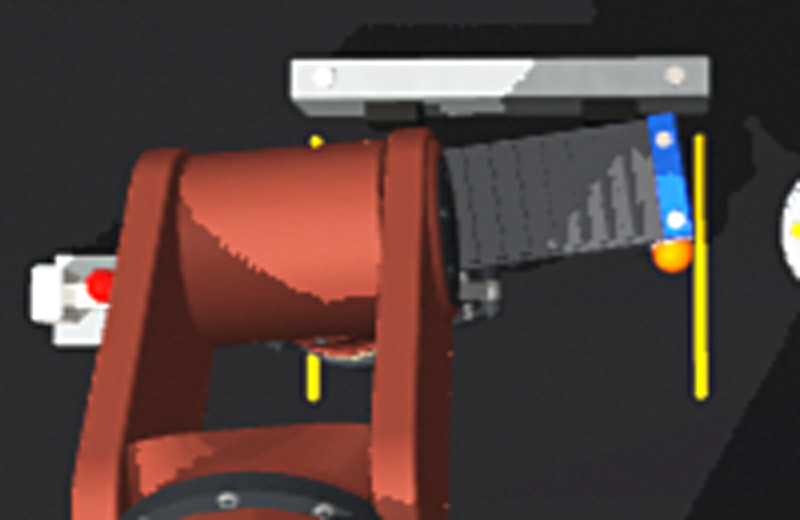

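Run:
```python
from h import *
p=bfit(dict(FR=(673,113),RR=(692,238),bR=(672,254)),(.59,.04,.1))
p0=p
for s,a in [('L',.06),('R',.18),('L',-.015)]:
    p,w=arc(p,s,a,4,.1); print(s,np.round(p,4)); print(w.round(4).tolist())
```

```text
pose [0.5901 0.0382 0.1302] dock [-0.0523 -0.0111  0.1452] res [[0.1, 0.1], [-0.1, -0.6], [0.0, 0.5]]
L [0.5945 0.04   0.06  ]
[[0.5242, 0.1099], [0.5266, 0.1112], [0.529, 0.1124], [0.5315, 0.1135], [0.5339, 0.1147]]
R [0.6025 0.0386 0.18  ]
[[0.5434, -0.0431], [0.5478, -0.0444], [0.5523, -0.0455], [0.5568, -0.0465], [0.5613, -0.0474]]
L [ 0.6148  0.0435 -0.015 ]
[[0.533, 0.108], [0.5395, 0.1117], [0.5462, 0.1151], [0.5531, 0.1181], [0.5601, 0.1208]]
```

```bash
python3 -m handwheel '[[0.03,0.03,0,0,0,0,-1],[0.06,0.05,0,0,0,0,-1],[0.09,0.07,0,0,0,0,-1],[0.11,0.08,0,0,0,-0.02,-1],[0.13,0.09,0,0,0,-0.02,-1]]'
python3 -m handwheel '[[-0.15,0,0,0,0,0,-1],[-0.3,-0.2,0,0,0,0,-1],[-0.3,-0.6,0,0,0,0,-1],[-0.3,-1,0,0,0,0,-1]]'
python3 -m handwheel '[[0.05,-0.3,0,0,0,0,-1],[0.1,-0.6,0,0,0,0,-1],[0.1,-0.6,0,0,0,0,-1]]'
python3 - <<'E'
from h import *
o=get_obs(); print(o['t'],o['eef_pos'],o['contact_force'])
im=optics.snapshot('top')[115:245,165:365];cv2.imwrite('pics/t7z.png',cv2.resize(im,None,fx=4,fy=4,interpolation=cv2.INTER_CUBIC))
E
```

```text
t: 13.65
eef_pos: [0.5452, 0.1143, 0.0163]
tool_rot: [[-0.997, -0.074, -0.017], [-0.074, 0.997, -0.001], [0.017, -0.0, -1.0]]
contact_force: [-10.0, -0.3, -0.7]
finger_gap: 0.002
t: 14.05
eef_pos: [0.5231, 0.0143, 0.02]
tool_rot: [[-0.997, -0.076, 0.002], [-0.076, 0.997, -0.0], [-0.002, -0.0, -1.0]]
contact_force: [-0.0, -0.0, 0.6]
finger_gap: -0.001
t: 14.35
eef_pos: [0.5351, -0.0489, 0.0207]
tool_rot: [[-0.998, -0.07, 0.004], [-0.07, 0.998, -0.002], [-0.004, -0.002, -1.0]]
contact_force: [0.6, -0.4, -0.3]
finger_gap: 0.004
14.35 [ 0.53514388 -0.0488747   0.02068447] [ 0.60133934 -0.42934208 -0.25600541]
```

View pics/t7z.png

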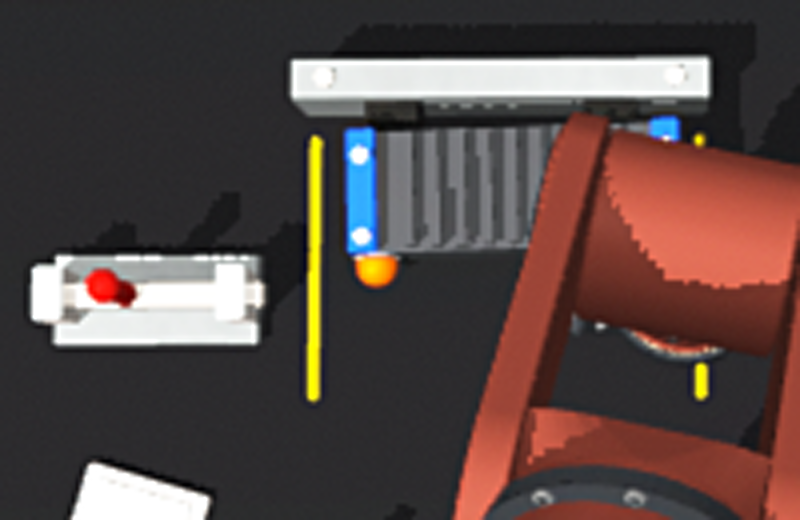

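Run:
```python
from h import *
p=bfit(dict(FL=(345,129),RL=(348,254),FR=(678,116),bL=(376,269)),(.6,.04,.03))
for s,a in [('R',.09),('L',-.015)]:
    p,w=arc(p,s,a,4,.05); print(s,np.round(p,4)); print(w.round(4).tolist())
```

```text
pose [0.5977 0.0402 0.0233] dock [-0.0446 -0.009   0.0383] res [[-0.3, 0.1], [-0.2, -0.2], [0.2, 0.0], [0.3, 0.0]]
R [0.6021 0.0391 0.09  ]
[[0.5436, -0.0407], [0.5461, -0.0415], [0.5485, -0.0423], [0.5509, -0.0431], [0.5534, -0.0438]]
L [ 0.6089  0.0414 -0.015 ]
[[0.5392, 0.1136], [0.5429, 0.1153], [0.5466, 0.1169], [0.5503, 0.1184], [0.5541, 0.1198]]
```

```bash
python3 -m handwheel '[[0.04,0.07,0,0,0,0,-1],[0.08,0.07,0,0,0,0,-1],[0.11,0.07,0,0,0,0,-1],[0.14,0.07,0,0,0,0,-1],[0.17,0.07,0,0,0,0,-1],[0.19,0.07,0,0,0,0,-1],[0.21,0.06,0,0,0,0,-1],[0.22,0.06,0,0,0,0,-1]]'
python3 -m handwheel '[[0.01,0,0,0,0,0,-1],[0.02,0,0,0,0,0,-1]]'
python3 -m handwheel '[[0.01,0,0,0,0,0,-1],[0.02,0,0,0,0,0,-1]]'
```

```text
t: 15.2
eef_pos: [0.5492, -0.0387, 0.0173]
tool_rot: [[-0.997, -0.075, -0.013], [-0.075, 0.997, 0.001], [0.013, 0.002, -1.0]]
contact_force: [-9.7, -0.5, 0.5]
finger_gap: -0.003
t: 15.4
eef_pos: [0.5501, -0.0386, 0.0168]
tool_rot: [[-0.997, -0.075, -0.015], [-0.075, 0.997, 0.002], [0.015, 0.003, -1.0]]
contact_force: [-9.6, -0.5, -0.0]
finger_gap: -0.001
t: 15.6
eef_pos: [0.5517, -0.0386, 0.0166]
tool_rot: [[-0.997, -0.075, -0.016], [-0.075, 0.997, 0.002], [0.016, 0.003, -1.0]]
contact_force: [-11.1, -0.5, 0.3]
finger_gap: 0.0
```

```bash
python3 -m handwheel '[[0.01,0,0,0,0,0,-1],[0.02,0,0,0,0,0,-1],[0.02,0,0,0,0,0,-1]]'
python3 -m handwheel '[[0.01,0,0,0,0,0,-1],[0.02,0,0,0,0,0,-1],[0.02,0,0,0,0,0,-1]]'
python3 -m handwheel '[[0.01,0,0,0,0,0,-1],[0.01,0,0,0,0,0,-1]]'
python3 - <<'E'
from h import *
im=optics.snapshot('top')[115:245,165:365];cv2.imwrite('pics/t8z.png',cv2.resize(im,None,fx=4,fy=4,interpolation=cv2.INTER_CUBIC))
E
```

```text
t: 15.9
eef_pos: [0.5523, -0.0384, 0.016]
tool_rot: [[-0.997, -0.075, -0.019], [-0.075, 0.997, 0.002], [0.019, 0.003, -1.0]]
contact_force: [-12.9, -0.1, -0.4]
finger_gap: 0.0
t: 16.2
eef_pos: [0.553, -0.0383, 0.0155]
tool_rot: [[-0.997, -0.075, -0.022], [-0.075, 0.997, 0.002], [0.022, 0.004, -1.0]]
contact_force: [-13.5, -0.0, 0.3]
finger_gap: -0.003
t: 16.4
eef_pos: [0.5534, -0.0382, 0.0153]
tool_rot: [[-0.997, -0.075, -0.024], [-0.075, 0.997, 0.002], [0.023, 0.004, -1.0]]
contact_force: [-14.6, -1.3, 0.8]
finger_gap: 0.003
```

View pics/t8z.png

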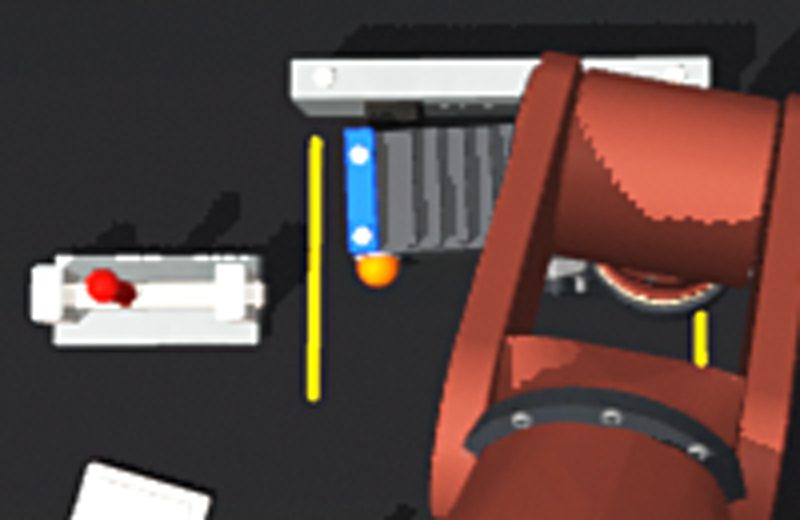

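The right side is now on its bumper, since the force is climbing past 14 N while it has stopped moving. Next is the left side.

```bash
python3 -m handwheel '[[-0.15,0,0,0,0,0,-1],[-0.45,0,0,0,0,0,-1],[-0.45,0.4,0,0,0,-0.02,-1],[-0.45,0.8,0,0,0,-0.02,-1],[-0.45,1,0,0,0,-0.02,-1]]'
python3 -m handwheel '[[0,0.3,0,0,0,0,-1],[0,0.55,0,0,0,0,-1],[0,0.55,0,0,0,0,-1]]'
python3 - <<'E'
from h import *
o=get_obs(); print(o['t'],o['eef_pos'],o['contact_force'])
im=optics.snapshot('wrist'); cv2.imwrite('pics/w9.png',im)
im=optics.snapshot('top')[115:245,165:365];cv2.imwrite('pics/t9z.png',cv2.resize(im,None,fx=4,fy=4,interpolation=cv2.INTER_CUBIC))
E
```

```text
t: 16.95
eef_pos: [0.5193, 0.0628, 0.0201]
tool_rot: [[-1.0, -0.012, 0.002], [-0.012, 1.0, 0.001], [-0.002, 0.001, -1.0]]
contact_force: [-0.4, -0.3, -0.1]
finger_gap: 0.001
t: 17.25
eef_pos: [0.5197, 0.1183, 0.0202]
tool_rot: [[-1.0, -0.015, 0.002], [-0.015, 1.0, 0.001], [-0.002, 0.001, -1.0]]
contact_force: [0.1, -0.6, -0.4]
finger_gap: 0.003
17.25 [0.5197296  0.11825602 0.02023551] [ 0.13271026 -0.60806855 -0.41149701]
```

View pics/t9z.png

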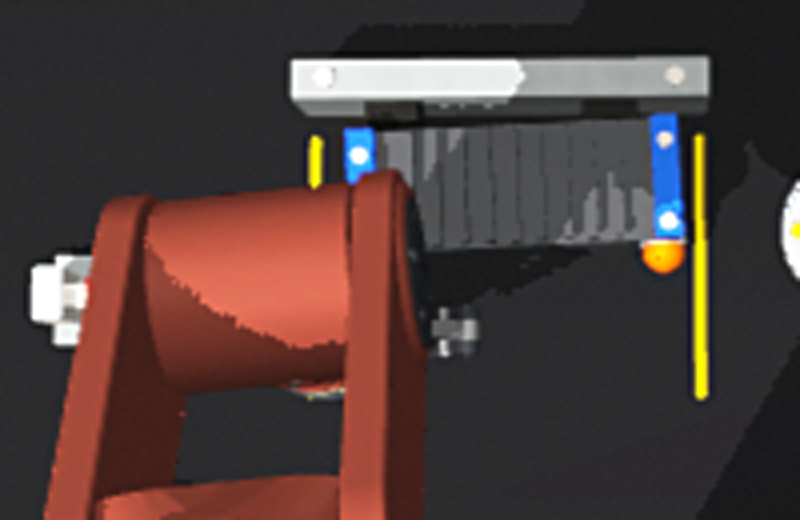

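View pics/w9.png

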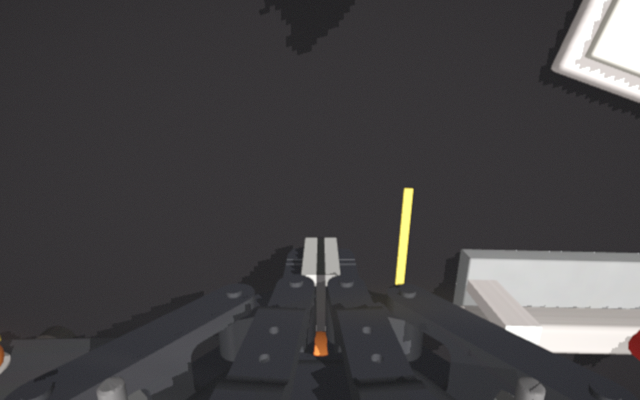

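Run:
```python
from h import *
p=bfit(dict(FL=(345,129),FR=(678,114),RR=(686,238),bR=(663,256)),(.6,.04,.03))
for s,a in [('L',-.015)]:
    p,w=arc(p,s,a,4,.01); print(s,np.round(p,4)); print(w.round(4).tolist())
```

```text
pose [0.5984 0.0398 0.0281] dock [-0.0439 -0.0094  0.0431] res [[-0.2, 0.0], [0.2, 0.0], [-0.4, -0.0], [0.3, -0.0]]
L [ 0.6012  0.0407 -0.015 ]
[[0.5402, 0.1176], [0.5418, 0.1182], [0.5433, 0.1188], [0.5448, 0.1194], [0.5464, 0.1199]]
```

```bash
python3 -m handwheel '[[0.07,0,0,0,0,0,-1],[0.14,0,0,0,0,0,-1],[0.18,0,0,0,0,0,-1],[0.21,0,0,0,0,0,-1],[0.24,0,0,0,0,0,-1],[0.27,0,0,0,0,0,-1],[0.3,0,0,0,0,0,-1],[0.32,0,0,0,0,0,-1],[0.34,0,0,0,0,0,-1]]'
python3 -m handwheel '[[0.02,0,0,0,0,0,-1],[0.04,0,0,0,0,0,-1]]'
python3 -m handwheel '[[0.01,0,0,0,0,0,-1],[0.02,0,0,0,0,0,-1]]'
```

```text
t: 18.25
eef_pos: [0.5464, 0.1153, 0.017]
tool_rot: [[-1.0, -0.012, -0.015], [-0.012, 1.0, -0.001], [0.015, -0.001, -1.0]]
contact_force: [-9.8, -0.4, 1.0]
finger_gap: 0.003
t: 18.45
eef_pos: [0.5489, 0.1154, 0.0163]
tool_rot: [[-1.0, -0.012, -0.018], [-0.012, 1.0, -0.001], [0.018, -0.001, -1.0]]
contact_force: [-12.0, 0.2, 0.9]
finger_gap: 0.001
t: 18.65
eef_pos: [0.551, 0.1155, 0.0163]
tool_rot: [[-1.0, -0.012, -0.017], [-0.012, 1.0, -0.001], [0.017, -0.001, -1.0]]
contact_force: [-11.5, 0.4, 0.6]
finger_gap: -0.0
```

```bash
python3 -m handwheel '[[0.01,0,0,0,0,0,-1],[0.02,0,0,0,0,0,-1],[0.02,0,0,0,0,0,-1]]'
python3 -m handwheel '[[0.01,0,0,0,0,0,-1],[0.02,0,0,0,0,0,-1],[0.02,0,0,0,0,0,-1]]'
```

```text
t: 18.95
eef_pos: [0.5528, 0.1155, 0.0162]
tool_rot: [[-1.0, -0.012, -0.018], [-0.012, 1.0, -0.001], [0.018, -0.001, -1.0]]
contact_force: [-11.6, 1.0, 0.2]
finger_gap: -0.001
t: 19.25
eef_pos: [0.5536, 0.1154, 0.0158]
tool_rot: [[-1.0, -0.012, -0.02], [-0.012, 1.0, -0.001], [0.02, -0.001, -1.0]]
contact_force: [-12.4, -0.5, 0.8]
finger_gap: 0.001
```

```bash
python3 -m handwheel '[[0.01,0,0,0,0,0,-1],[0.02,0,0,0,0,0,-1],[0.02,0,0,0,0,0,-1]]'
python3 -m handwheel '[[0.01,0,0,0,0,0,-1],[0.01,0,0,0,0,0,-1]]'
```

```text
t: 19.55
eef_pos: [0.5542, 0.1154, 0.0152]
tool_rot: [[-1.0, -0.012, -0.023], [-0.012, 1.0, -0.001], [0.023, -0.001, -1.0]]
contact_force: [-13.8, 0.6, 1.5]
finger_gap: -0.004
t: 19.75
eef_pos: [0.5546, 0.1154, 0.015]
tool_rot: [[-1.0, -0.012, -0.025], [-0.012, 1.0, -0.001], [0.025, -0.001, -1.0]]
contact_force: [-15.8, -0.5, 1.3]
finger_gap: -0.001
```

```bash
python3 -m handwheel '[[-0.15,0,0,0,0,0,-1],[-0.43,0,0,0,0,0,-1],[-0.43,-0.4,0,0,0,0,-1],[-0.43,-0.8,0,0,0,0,-1],[-0.43,-1,0,0,0,0,-1]]'
python3 -m handwheel '[[0,-0.3,0,0,0,0,-1],[0,-0.6,0,0,0,0,-1],[0,-0.6,0,0,0,0,-1]]'
python3 - <<'E'
from h import *
o=get_obs(); print(o['t'],o['eef_pos'],o['contact_force'])
im=optics.snapshot('wrist'); cv2.imwrite('pics/w10.png',im)
im=optics.snapshot('top')[115:245,165:365];cv2.imwrite('pics/t10z.png',cv2.resize(im,None,fx=4,fy=4,interpolation=cv2.INTER_CUBIC))
im=optics.snapshot('side')[125:245,225:395];cv2.imwrite('pics/s10z.png',cv2.resize(im,None,fx=4.5,fy=4.5,interpolation=cv2.INTER_CUBIC))
E
```

```text
t: 20.25
eef_pos: [0.5237, 0.0134, 0.0203]
tool_rot: [[-1.0, -0.011, 0.002], [-0.011, 1.0, -0.001], [-0.002, -0.001, -1.0]]
contact_force: [0.1, -0.5, 0.3]
finger_gap: 0.004
t: 20.55
eef_pos: [0.5244, -0.0477, 0.0205]
tool_rot: [[-1.0, -0.008, 0.003], [-0.008, 1.0, -0.002], [-0.003, -0.002, -1.0]]
contact_force: [0.5, 0.6, 0.2]
finger_gap: 0.0
20.55 [ 0.52444207 -0.04773105  0.02052016] [0.52471843 0.62984801 0.19218983]
```

View pics/t10z.png

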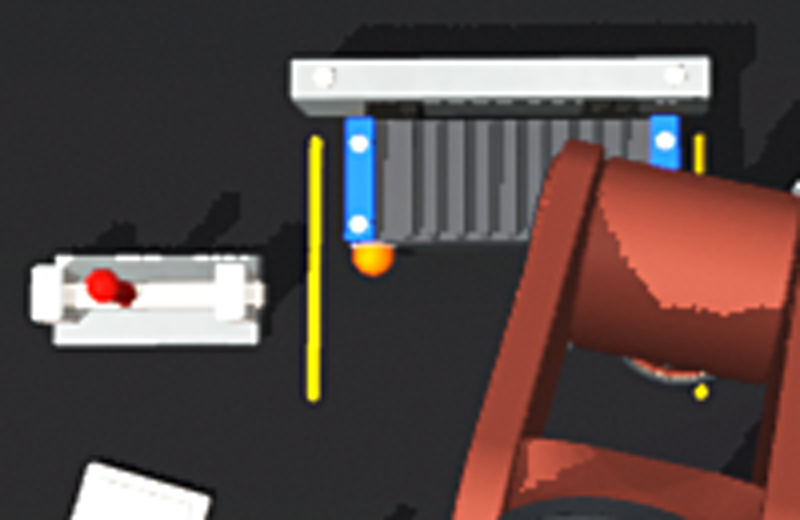

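View pics/s10z.png

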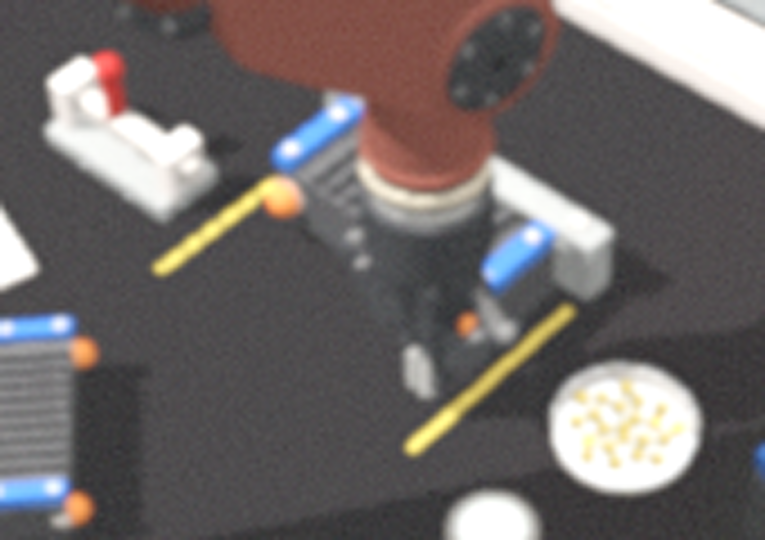

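View pics/w10.png

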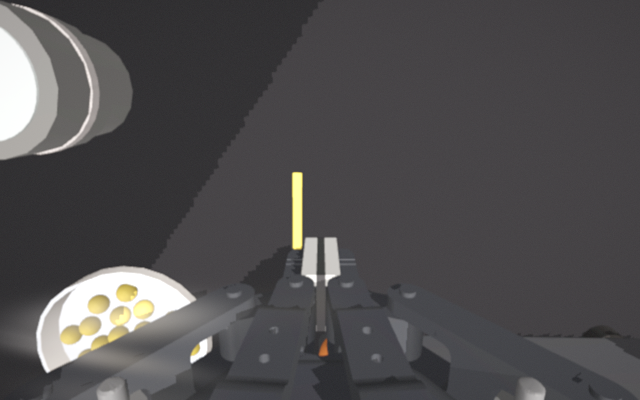

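Run:
```python
from h import *
p=bfit(dict(FL=(345,116),FR=(680,115),RL=(345,241),bL=(372,259)),(.6,.04,.0))
print(place(p,[BL['bL'],BL['bR'],(.038,.075,0),(.038,-.075,0)]).round(4))
```

```text
pose [ 0.6013  0.0409 -0.0115] dock [-0.041  -0.0082  0.0035] res [[-0.0, 0.3], [-0.1, 0.1], [-0.3, -0.1], [0.4, -0.3]]
[[ 0.5683  0.1203  0.033 ]
 [ 0.5664 -0.0377  0.033 ]
 [ 0.6402  0.1155  0.    ]
 [ 0.6385 -0.0345  0.    ]]
```

```bash
python3 -m handwheel '[[0.07,0.08,0,0,0,0,-1],[0.14,0.08,0,0,0,0,-1],[0.18,0.08,0,0,0,0,-1],[0.21,0.08,0,0,0,0,-1],[0.24,0.08,0,0,0,0,-1],[0.27,0.08,0,0,0,0,-1],[0.3,0.08,0,0,0,0,-1],[0.32,0.08,0,0,0,0,-1],[0.34,0.08,0,0,0,0,-1]]'
python3 -m handwheel '[[0.01,0,0,0,0,0,-1],[0.02,0,0,0,0,0,-1],[0.02,0,0,0,0,0,-1]]'
python3 -m handwheel '[[0.01,0,0,0,0,0,-1],[0.02,0,0,0,0,0,-1],[0.02,0,0,0,0,0,-1]]'
```

```text
t: 21.6
eef_pos: [0.5509, -0.0358, 0.0172]
tool_rot: [[-1.0, -0.011, -0.014], [-0.011, 1.0, 0.002], [0.014, 0.002, -1.0]]
contact_force: [-9.5, 0.7, 1.4]
finger_gap: -0.004
t: 21.9
eef_pos: [0.5512, -0.0356, 0.0164]
tool_rot: [[-1.0, -0.012, -0.017], [-0.012, 1.0, 0.002], [0.017, 0.002, -1.0]]
contact_force: [-10.4, -0.2, 0.3]
finger_gap: 0.005
t: 22.2
eef_pos: [0.5519, -0.0355, 0.0159]
tool_rot: [[-1.0, -0.012, -0.02], [-0.012, 1.0, 0.002], [0.02, 0.003, -1.0]]
contact_force: [-13.3, -0.5, 1.2]
finger_gap: -0.002
```

```bash
python3 -m handwheel '[[0.01,0,0,0,0,0,-1],[0.02,0,0,0,0,0,-1],[0.02,0,0,0,0,0,-1]]'
python3 -m handwheel '[[0.01,0,0,0,0,0,-1],[0.01,0,0,0,0,0,-1]]'
```

```text
t: 22.5
eef_pos: [0.5526, -0.0354, 0.0154]
tool_rot: [[-1.0, -0.012, -0.023], [-0.012, 1.0, 0.003], [0.023, 0.003, -1.0]]
contact_force: [-14.7, -1.0, 0.0]
finger_gap: 0.001
t: 22.7
eef_pos: [0.5529, -0.0353, 0.0151]
tool_rot: [[-1.0, -0.012, -0.024], [-0.012, 1.0, 0.003], [0.024, 0.003, -1.0]]
contact_force: [-15.1, -1.2, 0.7]
finger_gap: -0.003
```

```bash
python3 -m handwheel '[[-0.15,0,0,0,0,0,-1],[-0.43,0,0,0,0,0,-1],[-0.43,0.4,0,0,0,0,-1],[-0.43,0.8,0,0,0,0,-1],[-0.43,1,0,0,0,0,-1]]'
python3 -m handwheel '[[0,0.3,0,0,0,0,-1],[0,0.58,0,0,0,0,-1],[0,0.58,0,0,0,0,-1]]'
python3 - <<'E'
from h import *
o=get_obs(); print(o['t'],o['eef_pos'],o['contact_force'])
im=optics.snapshot('top')[115:245,165:365];cv2.imwrite('pics/t11z.png',cv2.resize(im,None,fx=4,fy=4,interpolation=cv2.INTER_CUBIC))
E
python3 -m handwheel '[[0.07,0,0,0,0,0,-1],[0.14,0,0,0,0,0,-1],[0.18,0,0,0,0,0,-1],[0.21,0,0,0,0,0,-1],[0.24,0,0,0,0,0,-1],[0.27,0,0,0,0,0,-1],[0.3,0,0,0,0,0,-1],[0.32,0,0,0,0,0,-1],[0.34,0,0,0,0,0,-1]]'
python3 -m handwheel '[[0.01,0,0,0,0,0,-1],[0.02,0,0,0,0,0,-1],[0.02,0,0,0,0,0,-1]]'
python3 -m handwheel '[[0.01,0,0,0,0,0,-1],[0.02,0,0,0,0,0,-1],[0.02,0,0,0,0,0,-1]]'
```

```text
t: 23.2
eef_pos: [0.5213, 0.0655, 0.0201]
tool_rot: [[-1.0, -0.012, 0.002], [-0.012, 1.0, 0.001], [-0.002, 0.001, -1.0]]
contact_force: [-0.1, 0.1, 0.0]
finger_gap: -0.002
t: 23.5
eef_pos: [0.5218, 0.1242, 0.0203]
tool_rot: [[-1.0, -0.014, 0.002], [-0.014, 1.0, 0.001], [-0.002, 0.001, -1.0]]
contact_force: [-0.2, 0.2, 0.6]
finger_gap: -0.001
23.5 [0.52175416 0.12421578 0.02027029] [-0.21747745  0.20536047  0.64498541]
t: 24.45
eef_pos: [0.5512, 0.1214, 0.0182]
tool_rot: [[-1.0, -0.011, -0.009], [-0.011, 1.0, -0.001], [0.009, -0.0, -1.0]]
contact_force: [-6.8, -0.3, 0.7]
finger_gap: -0.002
t: 24.75
eef_pos: [0.5515, 0.1214, 0.0174]
tool_rot: [[-1.0, -0.012, -0.012], [-0.012, 1.0, -0.001], [0.012, -0.001, -1.0]]
contact_force: [-8.2, -0.1, 0.6]
finger_gap: -0.0
t: 25.05
eef_pos: [0.5522, 0.1214, 0.0169]
tool_rot: [[-1.0, -0.011, -0.015], [-0.011, 1.0, -0.001], [0.015, -0.001, -1.0]]
contact_force: [-10.3, 0.2, 0.2]
finger_gap: -0.001
```

View pics/t11z.png

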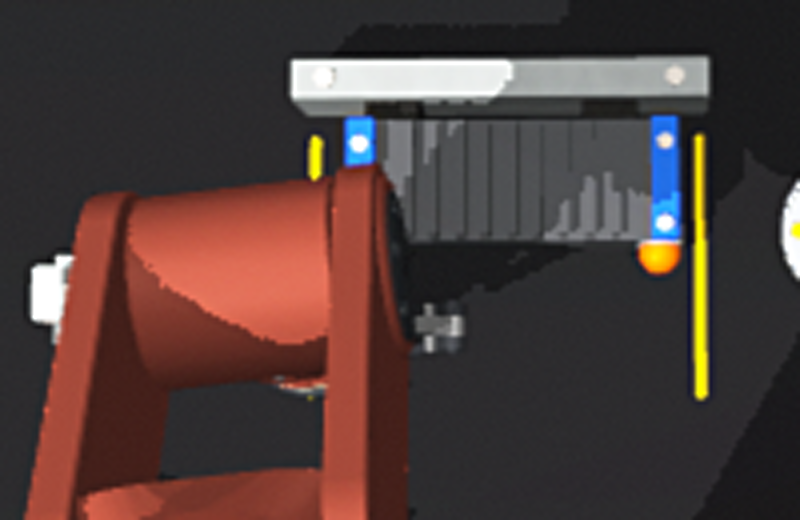

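```bash
python3 -m handwheel '[[0.01,0,0,0,0,0,-1],[0.02,0,0,0,0,0,-1],[0.03,0,0,0,0,0,-1],[0.03,0,0,0,0,0,-1]]'
python3 -m handwheel '[[0.01,0,0,0,0,0,-1],[0.02,0,0,0,0,0,-1],[0.02,0,0,0,0,0,-1]]'
```

```text
t: 25.45
eef_pos: [0.5532, 0.1213, 0.0161]
tool_rot: [[-1.0, -0.012, -0.019], [-0.012, 1.0, -0.001], [0.019, -0.001, -1.0]]
contact_force: [-12.3, -0.3, 1.2]
finger_gap: 0.002
t: 25.75
eef_pos: [0.5539, 0.1213, 0.0155]
tool_rot: [[-1.0, -0.012, -0.022], [-0.012, 1.0, -0.001], [0.022, -0.001, -1.0]]
contact_force: [-14.1, -0.4, 0.8]
finger_gap: -0.001
```

Both sides stop solidly at their bumpers: 15 N on the right and 14 N on the left, with only the springs giving. I'll back off and go up and round to the bolt knob.

```bash
python3 -m handwheel '[[-0.15,0,0,0,0,0,-1],[-0.5,0,0.05,0,0,0,-1],[-0.5,0,0.5,0,0,0,-1],[-0.5,0,1,0,0,0,-1],[-0.5,0,1,0,0,0,-1]]'
python3 -m handwheel '[[0,0.45,0,0,0,0,-1],[0,0.9,0,0,0,0,-1],[0,1,0,0,0,0,-1]]'
python3 -m handwheel '[[0.3,0.4,0,0,0,0,-1],[0.38,0.76,0,0,0,0,-1],[0.38,0.76,0,0,0,0,-1],[0.38,0.76,0,0,0,0,-1]]'
python3 - <<'E'
from h import *
o=get_obs(); print(o['t'],o['eef_pos'],o['contact_force'])
im=optics.snapshot('wrist'); cv2.imwrite('pics/w12.png',im)
im=optics.snapshot('top')[115:245,165:365];cv2.imwrite('pics/t12z.png',cv2.resize(im,None,fx=4,fy=4,interpolation=cv2.INTER_CUBIC))
E
```

```text
t: 26.25
eef_pos: [0.5208, 0.1224, 0.128]
tool_rot: [[-1.0, -0.012, 0.018], [-0.012, 1.0, 0.002], [-0.018, 0.001, -1.0]]
contact_force: [1.9, 0.3, -0.1]
finger_gap: -0.0
t: 26.55
eef_pos: [0.5149, 0.2252, 0.1207]
tool_rot: [[-1.0, -0.014, 0.003], [-0.014, 1.0, 0.003], [-0.004, 0.002, -1.0]]
contact_force: [0.3, 0.0, 0.0]
finger_gap: -0.003
t: 26.95
eef_pos: [0.5521, 0.2977, 0.1194]
tool_rot: [[-1.0, -0.013, 0.0], [-0.013, 1.0, -0.001], [-0.0, -0.001, -1.0]]
contact_force: [1.2, 0.4, 0.3]
finger_gap: 0.003
26.95 [0.55209611 0.29774553 0.11939371] [1.23005229 0.35196436 0.30751579]
```

View pics/t12z.png

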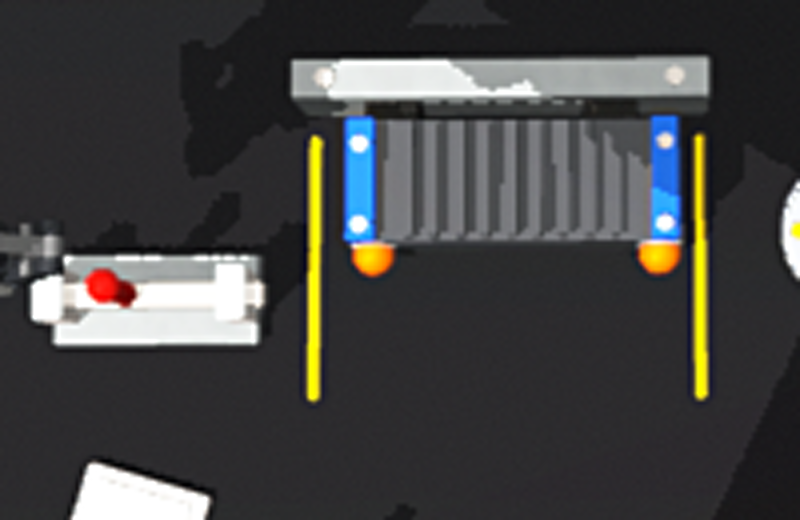

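View pics/w12.png

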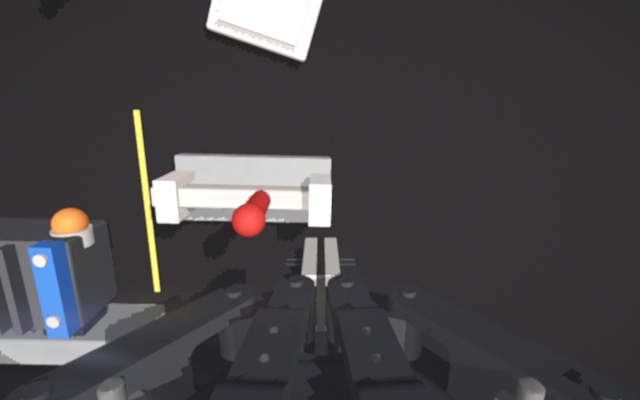

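The ballast sits square: front corners at (345,116) and (680,115), well inside the lines. Checking the knob position from the wrist view.

Run:
```python
from h import *
c=optics.calibration('wrist'); o=get_obs()
print(ray(c,(249,219),.074), ray(c,(331,190),.048), ray(c,(331,222),.048),o['eef_pos'])
p=bfit(dict(FL=(345,116),FR=(680,115),RL=(345,241),RR=(681,240),bL=(372,259),bR=(659,257)),(.6,.04,.0))
```

```text
[0.54993638 0.25591605 0.074     ] [0.53878904 0.30380471 0.048     ] [0.56053721 0.30422509 0.048     ] [0.55153304 0.29644626 0.1192557 ]
pose [ 0.6012  0.0409 -0.0128] dock [-0.0412 -0.0082  0.0022] res [[0.0, 0.3], [-0.0, 0.2], [-0.3, -0.0], [-0.2, -0.1], [0.4, -0.3], [0.1, -0.0]]
```

```bash
python3 -m handwheel '[[-0.01,0,-0.3,0,0,0,-1],[-0.01,0,-0.55,0,0,0,-1],[-0.01,0,-0.62,0,0,0,-1],[-0.01,0,-0.62,0,0,0,-1]]'
python3 -m handwheel '[[0,-0.1,0,0,0,0,-1],[0,-0.2,0,0,0,0,-1],[0,-0.25,0,0,0,0,-1],[0,-0.3,0,0,0,0,-1],[0,-0.35,0,0,0,0,-1]]'
```

```text
t: 27.45
eef_pos: [0.5495, 0.2959, 0.0562]
tool_rot: [[-1.0, -0.01, -0.004], [-0.01, 1.0, -0.002], [0.004, -0.002, -1.0]]
contact_force: [0.2, -0.1, 0.9]
finger_gap: 0.003
t: 27.95
eef_pos: [0.5521, 0.2628, 0.0593]
tool_rot: [[-1.0, -0.011, 0.003], [-0.011, 1.0, 0.002], [-0.003, 0.002, -1.0]]
contact_force: [0.6, 3.7, 2.7]
finger_gap: -0.002
```

```bash
python3 -m handwheel '[[0,-0.05,0,0,0,0,-1],[0,-0.1,0,0,0,0,-1],[0,-0.15,0,0,0,0,-1],[0,-0.2,0,0,0,0,-1],[0,-0.25,0,0,0,0,-1],[0,-0.3,0,0,0,0,-1],[0,-0.35,0,0,0,0,-1],[0,-0.4,0,0,0,0,-1],[0,-0.45,0,0,0,0,-1],[0,-0.5,0,0,0,0,-1],[-0.01,-0.55,0,0,0,0,-1],[-0.01,-0.6,0,0,0,0,-1]]'
python3 -m handwheel '[[0,-0.03,0,0,0,0,-1],[0,-0.06,0,0,0,0,-1],[0,-0.08,0,0,0,0,-1],[0,-0.1,0,0,0,0,-1]]'
```

```text
t: 29.15
eef_pos: [0.55, 0.202, 0.0577]
tool_rot: [[-1.0, -0.011, 0.0], [-0.011, 1.0, -0.0], [-0.0, -0.0, -1.0]]
contact_force: [1.6, 3.3, 1.2]
finger_gap: 0.003
t: 29.55
eef_pos: [0.5501, 0.1952, 0.0579]
tool_rot: [[-1.0, -0.009, 0.001], [-0.009, 1.0, 0.006], [-0.001, 0.006, -1.0]]
contact_force: [1.5, 13.4, -0.6]
finger_gap: -0.001
```

The force jumped to 13 N at y=0.195, about where the stop should be. I'll back off and look.

```bash
python3 -m handwheel '[[0,0.1,0,0,0,0,-1],[0,0.4,0,0,0,0,-1],[0,0.5,0.3,0,0,0,-1],[0,0.9,0.7,0,0,0,-1],[0,1,1,0,0,0,-1],[0,1,1,0,0,0,-1],[0,1,1,0,0,0,-1]]'
python3 - <<'E'
from h import *
o=get_obs(); print(o['t'],o['eef_pos'],o['contact_force'])
im=optics.snapshot('top');cv2.imwrite('pics/t13.png',im);im=im[115:245,165:365];cv2.imwrite('pics/t13z.png',cv2.resize(im,None,fx=4,fy=4,interpolation=cv2.INTER_CUBIC))
im=optics.snapshot('side')[125:245,225:395];cv2.imwrite('pics/s13z.png',cv2.resize(im,None,fx=4.5,fy=4.5,interpolation=cv2.INTER_CUBIC))
E
```

```text
t: 30.25
eef_pos: [0.5498, 0.2923, 0.1583]
tool_rot: [[-1.0, -0.012, 0.0], [-0.012, 1.0, -0.002], [-0.0, -0.002, -1.0]]
contact_force: [-1.7, 0.7, -0.1]
finger_gap: 0.003
30.25 [0.54975282 0.29234822 0.15826069] [-1.66143812  0.70028693 -0.05667752]
```

View pics/t13z.png

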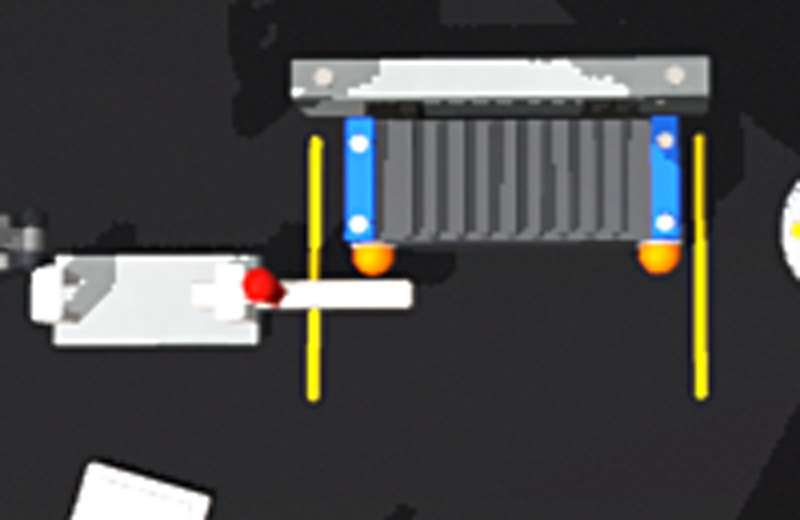

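View pics/s13z.png

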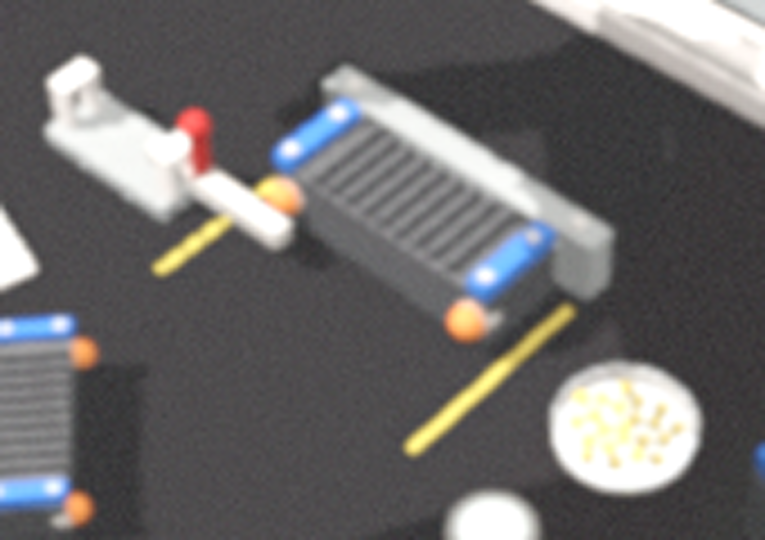

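Run:
```python
from h import *
c=optics.calibration('top')
print(ray(c,zt((413,293)),.038),ray(c,zt((261,283)),.078),ray(c,zt((101,283)),.078))
print(ray(c,zt((372,275)),.033))
a=cv2.imread('pics/top0.png');b=cv2.imread('pics/t13.png')
cv2.imwrite('pics/cmp.png',np.hstack([cv2.resize(x[130:320,160:420],None,fx=1.5,fy=1.5) for x in (a,b)]))
print(get_obs()['contact_force'])
```

```text
[0.54776253 0.09801124 0.038     ] [0.54997444 0.17297043 0.078     ] [0.55134156 0.25766098 0.078     ]
[0.55867164 0.12130342 0.033     ]
[ 0.09750148 -0.59164001 -0.94005289]
```

View pics/cmp.png

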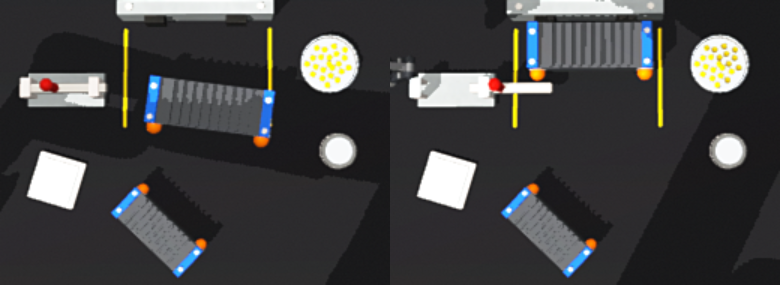

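The knob travelled 84.7 mm and the bar tip is at dock y≈0.050, so the bolt is shut. The camera fit does leave about 2 mm of doubt at the bumpers, so I'll look straight down at the gap with the wrist camera.

```bash
python3 -m handwheel '[[0.3,-0.3,0.3,0,0,0,-1],[0.6,-0.6,0.6,0,0,0,-1],[0.8,-0.9,0.6,0,0,0,-1],[0.9,-1,0.6,0,0,0,-1]]'
python3 -m handwheel '[[0.3,-0.4,0,0,0,0,-1],[0.6,-0.8,0,0,0,0,-1],[0.8,-1,0,0,0,0,-1],[0.8,-1,0,0,0,0,-1],[0.8,-1,0,0,0,0,-1]]'
python3 - <<'E'
from h import *
o=get_obs(); print(o['t'],o['eef_pos'])
c=optics.calibration('wrist');im=optics.snapshot('wrist');cv2.imwrite('pics/w14.png',im); print((-c['R'].T@c['t']).round(3))
np.savez('w14.npz',**c)
E
```

```text
t: 30.75
eef_pos: [0.6414, 0.1882, 0.2171]
tool_rot: [[-1.0, -0.007, -0.001], [-0.007, 1.0, -0.002], [0.001, -0.002, -1.0]]
contact_force: [0.0, -0.3, -0.6]
finger_gap: -0.004
t: 31.25
eef_pos: [0.7183, 0.0919, 0.2146]
tool_rot: [[-1.0, -0.01, -0.006], [-0.01, 1.0, 0.001], [0.006, 0.001, -1.0]]
contact_force: [-0.8, 0.8, 0.8]
finger_gap: 0.003
31.25 [0.71825031 0.09192123 0.21456421]
[0.652 0.092 0.357]
```

View pics/w14.png

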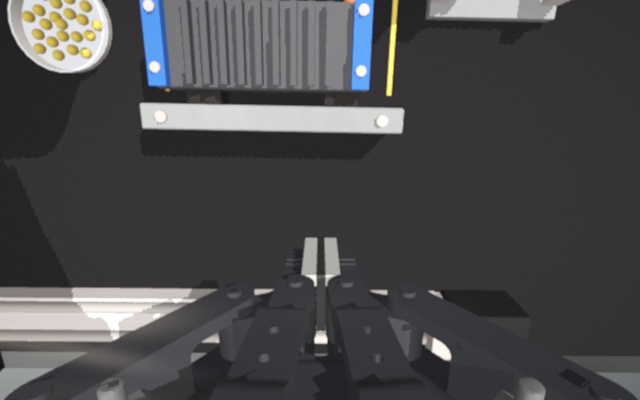

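Run:
```python
from h import *
im=cv2.imread('pics/w14.png')
a=im[78:138,135:410]
a=cv2.convertScaleAbs(a,alpha=2.2,beta=15)
b1=cv2.resize(a[:,:100],None,fx=7.5,fy=7.5*.6,interpolation=cv2.INTER_CUBIC)
z=[cv2.resize(x,(780,290),interpolation=cv2.INTER_CUBIC) for x in (a[:50,30:110],a[:50,170:250])]
cv2.imwrite('pics/w14z.png',np.vstack(z))
```

```text
(no output)
```

View pics/w14z.png

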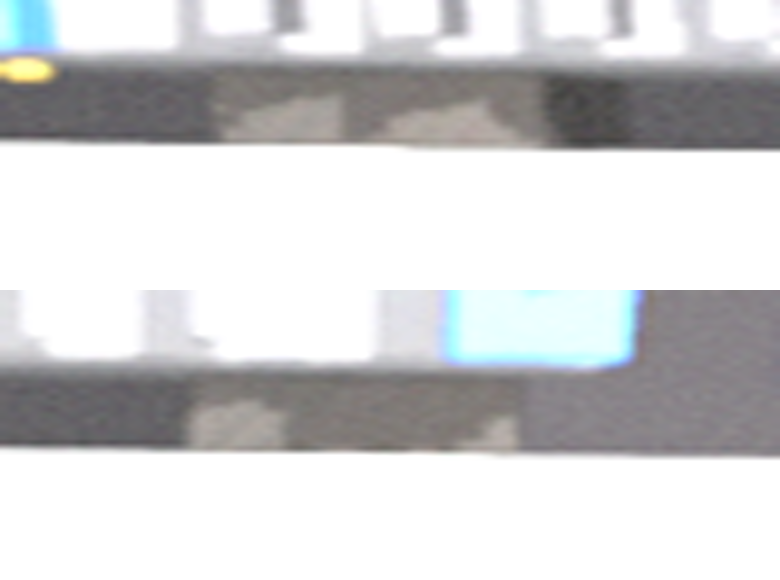

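Run:
```python
from cell import bot,get_obs
print(get_obs()['t'],get_obs()['contact_force']); print(bot.sign_off())
```

```text
31.3 [-0.52172199 -0.54887419  0.49115837]
the job is handed in; nothing more can be done
None
```

The job is done and handed in at 31.3 s: the ballast is docked against both bumpers and the bolt is shut behind it.

I walked the ballast in with alternating pushes on its right and left balls, then slid the bolt shut and moved the arm clear. The push readings I got were mostly 10–12 N, peaking at about 15.8 N at the bumpers. The force is only reported at the end of each move, so anything higher in between would not show.

**Last checks:**
- **Ballast:** The last pushes on both sides met a solid stop. The wrist view from above showed no gap at either bumper, to within about 1 mm. It is square to about 0.002 rad and about 8 mm right of centre, so each end is at least 10 mm inside its yellow line.
- **Bolt:** The knob travelled 84.7 mm, and the bar tip is at about dock y = 0.050 m, as it should be when shut. The bar passed behind the left ball without striking it.
- **Bystanders:** The tile, dish and lens look unmoved in before-and-after pictures.

**One disagreement:** the top-camera fit put the front face 2–3 mm short of my dock estimate. The force readings and the wrist view both say it is flush, and that camera is only good to about 2 mm, so I trusted those two instead.

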